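# Walk the heavy stone slab back against its sprung buffers

### The arm

A 6-joint arm with a two-finger parallel gripper is mounted at the origin on the work surface; the furniture and walls round the work are solid. World frame = base frame: x ahead of the robot, y to its left, z up, the work surface at z = 0. Lengths are in m, angles in degrees, forces in N, time in s.
With the tool pointing down it reaches from about 0.4 to 0.825 m from the base axis. Payload 7 kg.
Tool frame: the origin (TCP) lies on the centre line of the jaws, within the pads' length; the fingertips stand 11 mm ahead of it and the grasp point (between the pads) lies 8 mm behind it; z points along the fingers, y is the line along which they close (so a half turn about z gives the same grasp; the last joint's range is limited). The gripper opens to 88 mm and grips with 3 to 60 N. Pads are 19 mm wide; open, the fingers measure 130 mm over their backs; the gripper's body (78 mm by 193 mm) begins 47 mm behind the grasp point.
Start: joints at [-50.3, 20.546, 0.682, 0, -70.136, -16.507], TCP at [0.266, -0.62, 0.202] pointing down, gripper open.
Joint ranges: [-176.03, 176.03], [-82.01, 121.73], [-58.28, 71.71], [-173.87, 95.51], [-174.79, -0.11], [-173.66, 173.66]. Speed limits (degrees/s): [136.94, 136.94, 172.46, 180, 180, 180].

### API

Orientations are given as [roll, pitch, yaw] about the fixed x, y, z axes, in that order (R = Rz(yaw) Ry(pitch) Rx(roll)).
In Python, from plant import r, capture, camera_model, job gives the robot as it stands.
- The arm moves only by the tool drive_tool, never from a script. Its argument "increments" is a list that holds one entry, the list of rows, each a list of 5 numbers: the gripper's target within -1 to 1 (fully open at 1, half-way at 0, shut at -1), then the shift along the tool's x, y, z scaled (see below), then the turn about the tool's z scaled (see below). In form: [[[gripper, tx, ty, tz, roll], ...]]. A call has 1 to 5 rows; each row is the pose to reach, as a shift and turn from the pose commanded when the call began, along the tool's axes at that moment, turning the shorter way round; what a row does not reach only later rows make up. The controller multiplies each number of a shift by 120 mm and each number of a turn by 360 degrees. A row lasts 1/8 s, in which the tool goes at most 62.5 mm and 10.7 degrees, less where a joint would pass 70% of its speed; a pose out of reach is approached as far as the arm can. A call with a number of a shift or a turn outside -1 to 1 is refused whole. A call with a gripper value outside its range is refused whole. The fingers move at their own pace and stop on an object; "squeeze" is the grip in N (left out, the last holds). Time passes only in rows, so rows that repeat a pose let the fingers close. It gives the time, the measured TCP pose, the force, the opening and the grip force at its end, in the units of the state.
- r.get_state(): the state, without advancing time (a new reading comes with each control period).
- capture(name): name is "side" or "top"; returns the picture (384x512x3 uint8, red, green, blue); there is no depth.
- camera_model(name): a dict with "camera_matrix" (3x3 intrinsics, pixels), "k1" (the pictures are not rectified: a ray, as slopes to the right and down, at radius r is drawn at 1 + k1 r^2 times it, then the intrinsics apply), "rvec" (rotation vector, rad) and "tvec" (3), from world to camera coordinates, as OpenCV has them. Camera axes: x right, y down, z forward; pixel columns grow to the right and rows downward; lengths in m; the calibration is good to about 2 mm. A picture is of the moment at which its call begins. camera_model takes no time and is no camera call.
- job.close_job(): hands the job in; it is judged then, once.
The state is a dict: "time_s": time; "joints": joint angles; "qd": joint speeds; "joint_torque": joint torques, N m; "tcp_pos": TCP position; "eef_rot": TCP orientation; "contact_force": force on the tool from outside, world axes, zero at the start; "moment": the same for the moment, N m; "gripper_width": finger opening in m; "gripper_force": force on a finger pad.
Only numpy, scipy, OpenCV 4.12 (cv2) and the standard library are available. Lean on these libraries where they do the work, as an engineer would, in place of code of your own. Each camera call takes 0.05 s, during which the arm holds its last target. There are 200 camera calls.

### The job

Walk the heavy dark stone slab away from you, up to the fence at the back of the table, by pushing its two near corners in turn in small steps, until it presses in both black rubber buffers and stays there. No push may ever exceed 16 N (shoving the whole slab at once takes more), nor may the slab swing more than about 10 degrees out of square with the fence or be lifted; it ends square to the fence and about centred on it. Leave the cutter, the piping tip and the tape where they are.

Things in the scene. Friction and masses are not known exactly. Their poses are not given: they have to be found in the camera images.
- slab_mid (a point): Centre of the loose dark stone slab, 80 (x) x 260 (y) x 50 mm high, about 2.5 kg; the point is half-way up, 25 mm above the table. It stands on four 6 mm rubber feet at x +-20, y +-70, so its side faces span 6 to 50 mm. Its +x face looks to the fence, its -x face to the robot, y to the left. Sliding it all at once takes 19 to 24 N.
- near_left (a point): Push point on the slab's near (-x) face close to its left end: 40 mm towards the robot and 120 mm left of the slab's centre, 25 mm above the table. A slow push here along +x takes about 8 to 13 N and swings this end forward about a pivot near the other end's feet. The stone is polished and slippery.
- near_right (a point): The same push point close to the slab's right end, 120 mm right of its centre; behaves the same way. Once the far end rests on its buffer, or if the tool also bears down on the slab, a push takes a few N more.
- fence: Aluminium bar fixed across the table behind the slab, 16 mm thick (x), 300 mm long (y), 38 mm high. Origin under the middle of the bar, on the table; +x points away from the robot, y along the bar; the bar's near face is at x = -8 mm.
- buffer_left: Left (+y) black rubber buffer, 18 mm in diameter, 90 mm left of the fence's middle, 22 mm above the table. Origin at its root, moving with it; at rest the root is on the bar's near face and the tip 14 mm nearer the robot. It slides into the bar along the fence's x by up to 7 mm on a soft spring (0.25 N per mm, too weak to push the slab back), then stops hard.
- buffer_right: Right (-y) black rubber buffer, the same as the left one, 90 mm right of the fence's middle.
- cutter: Bystander: loose round steel cutter, 72 mm in diameter, 43 mm high, to the left of the slab. Origin under its centre.
- tip: Bystander: loose conical steel piping tip, 25 mm in diameter, 40 mm high, standing to the left of the slab nearer the robot. Origin under its centre.
- tape: Bystander: roll of green tape lying flat, 92 mm across, 18 mm high, to the right of the slab. Origin under its centre.

How it is judged (in metres and radians):
On the way:
1. the slab has been walked up to within 16 mm of the untouched buffers, nearly square (x of slab_mid in the frame of fence above -0.078 m and angle between the y axis of slab_mid and the y axis of fence, either way round below 0.21 rad), for 0.1 s.
At the end, for the whole second after the job is handed in: The slab stands flat and still on the table, square to the fence within 0.05 rad and centred on it within 30 mm, and presses on each of the two buffers with more than 0.25 N (each pushed in by more than 1 mm) (contact force between slab and buffer_left above 0.25 N and contact force between slab and buffer_right above 0.25 N and y of slab_mid in the frame of fence between -0.03 and 0.03 m and angle between the y axis of slab_mid and the y axis of fence, either way round below 0.05 rad and angle between slab_mid's own z axis and vertical below 0.03 rad and height (world z) of slab_mid below 0.029 m and linear speed of slab below 0.01 m/s); the robot touches nothing.
It fails at once if the robot pushes the slab with more than 17 N (contact force between any of the fingers, the arm and slab above 17 N).
It fails at once if the slab swings more than 0.21 rad (12 degrees) out of square with the fence (angle between the y axis of slab_mid and the y axis of fence, either way round above 0.21 rad).
It fails at once if the slab is lifted or tipped (angle between slab_mid's own z axis and vertical above 0.06 rad or height (world z) of slab_mid above 0.031 m).
It fails at once if the cutter, the piping tip or the tape is moved more than 15 mm or tipped (distance of any of cutter, tip, tape from where it was at the start of the episode above 0.015 m or angle between any of cutter, tip, tape's own z axis and vertical above 0.3 rad).
It also fails if it takes over 72 s, if anything falls off the work surface, if the arm or the gripper's body presses on something with over 40 N, if the wrist force passes 120 N, or if a joint passes its speed limit or range.

## Working session

There is one attempt and no reset: what is moved stays moved. The work goes in short steps, Python scripts to look and compute and a tool call to move; the robot and the scene stay as the last step left them, time stands still between calls to the robot, and variables do not carry over. Pictures are saved under pics/ and viewed, at most 10 in all, crops included, and the job is handed in when it is done.

Besides the shell and the picture viewer there is one more tool, called as a command line: name --argument value ..., lists and objects as JSON in quotes. drive_tool: Moves the arm, as the interface text tells. Its arguments: {"type":"object","properties":{"increments":{"type":"array"},"squeeze":{"type":"number"}},"required":["increments"]}

```bash
ls; mkdir -p pics; python3 - <<'E'
from plant import r, capture, camera_model, job
import cv2
for n in("top","side"):
    cv2.imwrite(f"pics/{n}0.png",capture(n)[:,:,::-1]); print(n,camera_model(n))
s=r.get_state();print(s)
E
```

```text
pics
top {'camera_matrix': array([[409.12782982,   0.        , 261.13442983],
       [  0.        , 409.12782982, 187.50711127],
       [  0.        ,   0.        ,   1.        ]]), 'k1': 0.01495254335859684, 'rvec': array([ 2.1417601 , -2.20306673,  0.15481044]), 'tvec': array([0.01970091, 0.51038084, 1.03885389])}
side {'camera_matrix': array([[400.28904725,   0.        , 254.20684344],
       [  0.        , 400.28904725, 198.76908697],
       [  0.        ,   0.        ,   1.        ]]), 'k1': -0.1120787987149782, 'rvec': array([ 2.09805219, -0.13246261,  0.06822927]), 'tvec': array([-0.52654687,  0.07346589,  0.80017032])}
{'time_s': 0.1, 'joints': array([-5.02998060e+01,  2.05861947e+01,  6.37314674e-01, -1.72396628e-02,
       -7.01363308e+01, -1.65052075e+01]), 'qd': array([-0.07472366, -0.04660091,  0.12529428,  0.02501175, -0.04269365,
        0.07712847]), 'joint_torque': array([-1.50765412e-03, -5.84163094e+01,  2.93750703e+01,  7.01554611e+00,
        1.01432719e-02, -8.13707015e-05]), 'tcp_pos': array([ 0.26560773, -0.62000975,  0.20091782]), 'eef_rot': array([ 1.79913696e+02, -8.67136772e-03, -1.56810877e+02]), 'contact_force': array([-0.86529191,  0.36153444,  0.43453288]), 'moment': array([ 0.04262922,  0.08372299, -0.00101149]), 'gripper_force': 0.0, 'gripper_width': 0.08767797244660011}
```

View pics/top0.png

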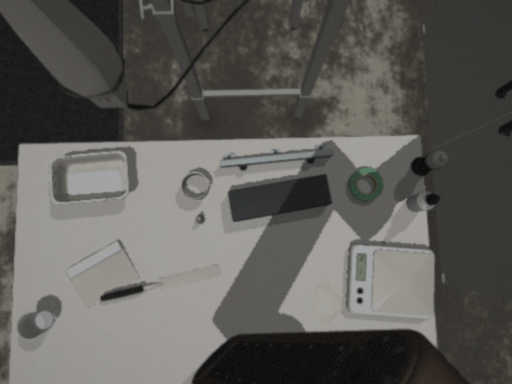

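View pics/side0.png

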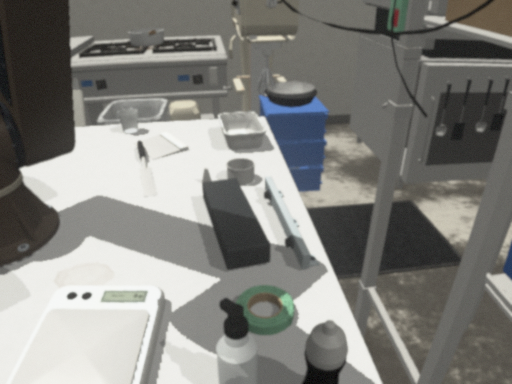

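Top view: slab at px (229–331, 176–220), fence (221–331, 145–168) with buffers at about (243,166) and (311,159), cutter (196,184), tip (200,218), tape (366,184). The side view confirms this. Next I'll measure.

```bash
cat > h.py <<'E'
import numpy as np, cv2
from plant import r, capture, camera_model, job
def cast(n,px,z):
    m=camera_model(n);R=cv2.Rodrigues(m["rvec"])[0];C=-R.T@m["tvec"]
    u=cv2.undistortPoints(np.float64(px).reshape(-1,1,2),m["camera_matrix"],np.array([m["k1"],0,0,0,0.]))[:,0]
    d=np.c_[u,np.ones(len(u))]@R; return C+d*((z-C[2])/d[:,2])[:,None]
def show(n,name,box,k=4):
    im=capture(n);x0,y0,x1,y1=box
    cv2.imwrite(f"pics/{name}.png",cv2.resize(im[y0:y1,x0:x1,::-1],None,fx=k,fy=k,interpolation=cv2.INTER_CUBIC)); return im
E
python3 - <<'E'
from h import *
im=show("top","crop1",(170,130,370,240))
m=camera_model("top");R=cv2.Rodrigues(m["rvec"])[0];print("C",-R.T@m["tvec"])
g=im.max(2)
print(im[198,270:290:6],im[160,270],im[230,250],g[170:225:2,280])
for th in(35,45,55):
    k=np.uint8(g<th)*255;k[:150]=0;k[230:]=0;k[:,:215]=0;k[:,345:]=0
    k=cv2.morphologyEx(k,cv2.MORPH_OPEN,np.ones((5,5)))
    c=max(cv2.findContours(k,0,2)[0],key=cv2.contourArea)
    q=cv2.boxPoints(cv2.minAreaRect(c));w=cast("top",q,.05)
    print(th,cv2.contourArea(c),q.round(1).tolist(),w[:,:2].round(4).tolist(),w.mean(0).round(4),[np.linalg.norm(w[i]-w[i-1]).round(4) for i in range(4)])
E
```

```text
C [0.38612795 0.03380674 1.09080541]
[[49 50 50]
 [49 53 53]
 [51 51 52]
 [28 31 31]] [127 133 133] [160 157 153] [152 162 160 151  98  90  55  50  46  48  50  51  51  48  52  51  53  52
  48  42  30  23  63  68  71  70  70  87]
35 140.5 [[297.0, 180.3000030517578], [305.79998779296875, 178.0], [313.20001220703125, 206.1999969482422], [304.3999938964844, 208.5]] [[0.5247, -0.087], [0.53, -0.11], [0.4568, -0.1257], [0.4515, -0.103]] [ 0.4908 -0.1064  0.05  ] [np.float64(0.0748), np.float64(0.0235), np.float64(0.0749), np.float64(0.0234)]
45 1211.0 [[274.70001220703125, 183.3000030517578], [325.29998779296875, 173.89999389648438], [330.79998779296875, 203.89999389648438], [280.20001220703125, 213.3000030517578]] [[0.5183, -0.0293], [0.5391, -0.1608], [0.4613, -0.1713], [0.441, -0.0408]] [ 0.4899 -0.1005  0.05  ] [np.float64(0.0781), np.float64(0.1331), np.float64(0.0786), np.float64(0.132)]
55 2225.5 [[229.3000030517578, 190.8000030517578], [325.8999938964844, 173.6999969482422], [331.29998779296875, 204.5], [234.6999969482422, 221.60000610351562]] [[0.5021, 0.0875], [0.5399, -0.1623], [0.4598, -0.1725], [0.4232, 0.0753]] [ 0.4812 -0.043   0.05  ] [np.float64(0.0799), np.float64(0.2527), np.float64(0.0807), np.float64(0.2505)]
```

View pics/crop1.png

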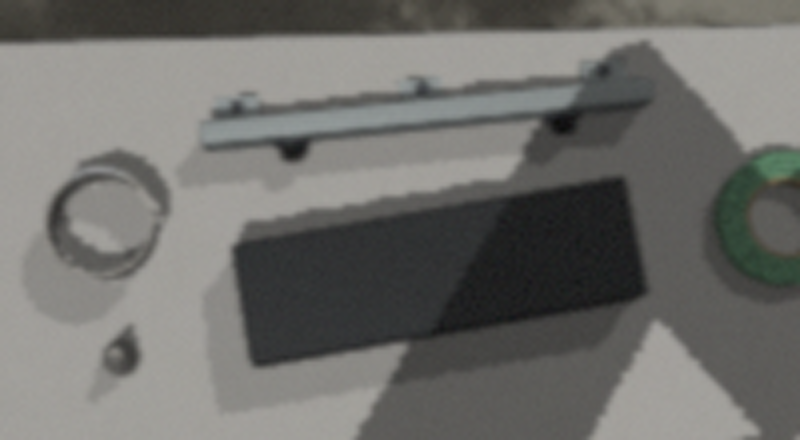

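The crop shows slab corners at (234,246), (624,179), (645,292), (256,366). The fence bar runs from (203,125–148) to (650,80–103), with buffers at (292,148) and (563,122).

```bash
cat >> h.py <<'E'
def full(p,k=4,o=(170,130)): return (np.float64(p)+.5)/k-.5+np.array(o)
def fit(n,q,z):
    w=cast(n,q,z)[:,:2]; return w
E
python3 - <<'E'
from h import *
f=lambda p,z:cast("top",full(p),z)[:,:2].round(4)
print("slab",f([[234,246],[624,179],[645,292],[256,366]],.05).tolist())
w=f([[234,246],[624,179],[645,292],[256,366]],.05);print(w.mean(0),np.degrees(np.arctan2(*(w[0]+w[3]-w[1]-w[2])))) 
b=f([[201,124],[650,80],[651,102],[205,148]],.038);print("bar",b.tolist(),b.mean(0),np.degrees(np.arctan2(*(b[0]+b[3]-b[1]-b[2]))), np.linalg.norm(b[0]-b[1]),np.linalg.norm(b[0]-b[3]))
print("buf tips",f([[292,158],[563,132]],.022).tolist())
print("cutter",f([[105,222]],.03),"tip",f([[121,355]],.03),"tape",f([[783,220]],.01))
im=capture("top"); g=im.max(2).astype(int)
for c in (225,250,275,300,325): print(c,g[144:176,c])
E
```

```text
slab [[0.5013, 0.0904], [0.538, -0.1616], [0.4646, -0.1716], [0.4245, 0.0781]]
[ 0.4821   -0.041175] -8.703248583990291
bar [[0.5832, 0.1109], [0.605, -0.1841], [0.5903, -0.1841], [0.5673, 0.1086]] [ 0.58645  -0.037175] -4.359190516380295 0.29580439482874493 0.01606549096666519
buf tips [[0.5619, 0.0525], [0.5747, -0.1277]]
cutter [[0.5215 0.1749]] tip [[0.4348 0.1656]] tape [[ 0.5133 -0.2744]]
225 [161 160 161 160 159 161 161 161 161 157 149 146 138 104  85  93 128 144
 147 150 147 118  90 105 131 138 138 140 140 138 141 145]
250 [160 161 159 161 161 162 161 161 161 160 146 112  95 110 141 149 150 150
 135  97  88 117 135 139 138 141 141 140 140 150 158 160]
275 [161 160 160 159 149 119  98  79  69  67  91 129 144 147 148 144 121  90
  97 128 140 138 139 138 137 137 144 156 160 160 161 163]
300 [161 160 161 162 160 148 110  94 107 135 141 141 142 128  92  81 111 133
 137 140 139 130 121 116 121 127 109  96  94  92  93  93]
325 [79 83 85 86 88 86 84 84 82 82 78 63 50 54 64 71 70 72 74 79 82 89 92 93
 94 92 93 93 93 85 62 42]
```

drive_tool --increments '[[[-1,-1,0.85,0,0.075],[-1,-1,0.85,0,0.075],[-1,-1,0.85,0,0.075],[-1,-1,0.85,0,0.075]]]' --squeeze 40

```text
time_s: 0.7
tcp_pos: [0.337, -0.4775, 0.2023]
eef_rot: [-180.0, 0.0, 176.3]
contact_force: [0.7, -1.1, 0.1]
gripper_width: 0.0529
gripper_force: 0.0
```

drive_tool --increments '[[[-1,-0.8,1,0,0],[-1,-0.8,1,0,0],[-1,-0.8,1,0,0]]]'

```text
time_s: 1.08
tcp_pos: [0.4412, -0.3648, 0.2017]
eef_rot: [180.0, 0.0, 176.3]
contact_force: [-0.4, -0.5, 0.2]
gripper_width: 0.0229
gripper_force: 0.0
```

drive_tool --increments '[[[-1,0,1,0,0],[-1,0,1,0,0],[-1,0,1,0,0]]]'

```text
time_s: 1.45
tcp_pos: [0.4481, -0.2439, 0.2022]
eef_rot: [180.0, 0.0, 176.5]
contact_force: [0.6, -0.7, 0.0]
gripper_width: 0.0009
gripper_force: 0.0
```

drive_tool --increments '[[[-1,0,1,0,0],[-1,0,1,0,0],[-1,0,1,0,0]]]'

```text
time_s: 1.82
tcp_pos: [0.4563, -0.1246, 0.2021]
eef_rot: [180.0, 0.0, 176.4]
contact_force: [-0.4, -0.2, 0.0]
gripper_width: 0.0
gripper_force: 0.0
```

drive_tool --increments '[[[-1,0.2,1,0,0],[-1,0.2,1,0,0],[-1,0.2,1,0,0]]]'

```text
time_s: 2.2
tcp_pos: [0.44, -0.0033, 0.2021]
eef_rot: [180.0, 0.0, 176.5]
contact_force: [0.2, 0.2, -0.4]
gripper_width: 0.0004
gripper_force: 0.0
```

drive_tool --increments '[[[-1,0.36,0.42,0,0],[-1,0.36,0.42,0,0],[-1,0.36,0.42,0.5,0],[-1,0.36,0.42,0.8,0],[-1,0.36,0.42,0.8,0]]]'

```text
time_s: 2.82
tcp_pos: [0.3987, 0.0455, 0.1039]
eef_rot: [-179.8, -0.3, 176.1]
contact_force: [-0.5, 0.5, 0.4]
gripper_width: 0.0004
gripper_force: 0.0
```

```bash
python3 - <<'E'
from h import *
show("side","s1",(150,80,350,230)); s=r.get_state(); print(s["tcp_pos"],s["joints"].round(1))
E
```

```text
[0.40017269 0.04634819 0.10566842] [  35.1   -0.5  -39.5    0.   -51.1 -129. ]
```

View pics/s1.png

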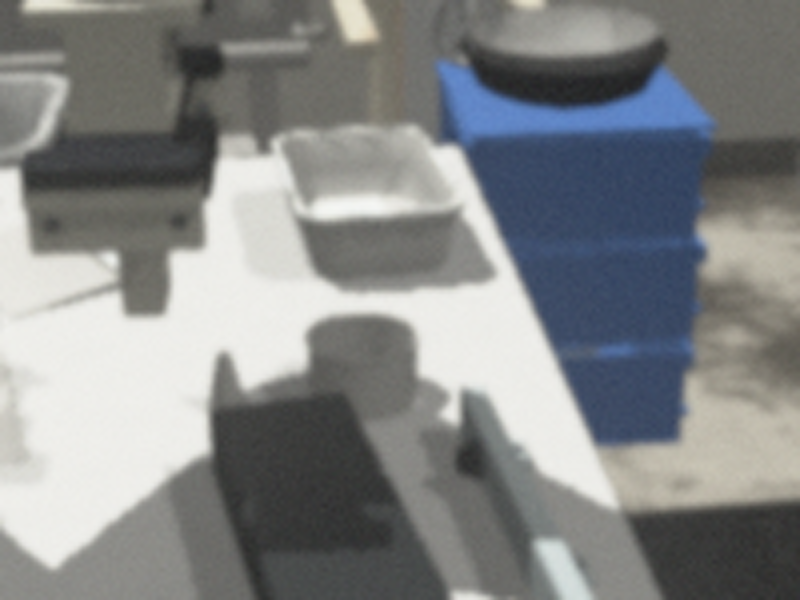

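The side view shows a straight finger about 20 mm wide at (145,280), well short of the slab's near face (215,420), so I'm descending.

drive_tool --increments '[[[-1,0,0,0.4,0],[-1,0,0,0.6,0],[-1,0,0,0.7,0],[-1,0,0,0.7,0],[-1,0,0,0.7,0]]]'

```text
time_s: 3.5
tcp_pos: [0.401, 0.0484, 0.023]
eef_rot: [179.9, 0.1, 176.2]
contact_force: [0.8, 0.7, -0.2]
gripper_width: 0.0003
gripper_force: 0.0
```

```bash
python3 - <<'E'
from h import *
for i in range(3): show("top","t1",(170,130,370,240)); s=r.get_state(); print(s["tcp_pos"],s["eef_rot"],s["contact_force"])
E
```

```text
[0.40086466 0.04837832 0.0228946 ] [1.79929355e+02 1.04949323e-01 1.76204041e+02] [ 0.05477341 -0.37660087 -0.64077427]
[0.40073871 0.04836273 0.02279445] [1.79928823e+02 1.01066844e-01 1.76202728e+02] [-0.45246217 -0.18741519  0.92418223]
[0.40057168 0.04831421 0.02264297] [1.79932642e+02 9.01961202e-02 1.76201815e+02] [ 0.33235708 -0.15872034  0.44884062]
```

View pics/t1.png

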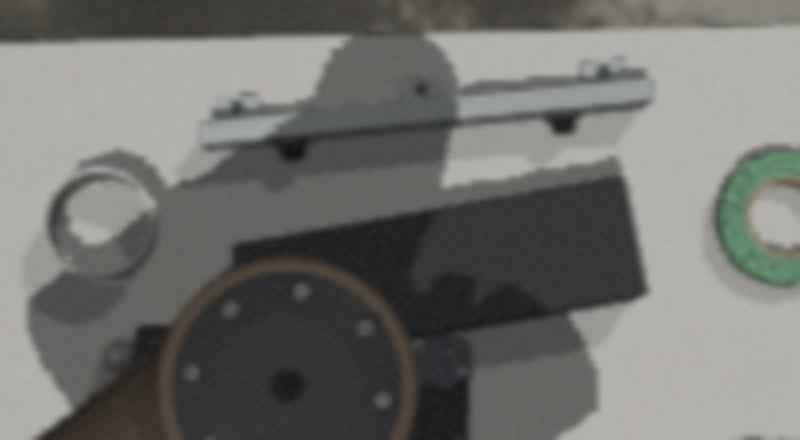

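drive_tool --increments '[[[-1,-0.0165,0.0023,0,0],[-1,-0.033,0.0046,0,0],[-1,-0.05,0.007,0,0],[-1,-0.066,0.0093,0,0],[-1,-0.082,0.0116,0,0]]]'

```text
time_s: 4.28
tcp_pos: [0.4099, 0.0486, 0.0217]
eef_rot: [-180.0, -0.0, 176.2]
contact_force: [0.3, -0.3, -0.6]
gripper_width: 0.0005
gripper_force: 0.0
```

drive_tool --increments '[[[-1,-0.008,0.001,0,0],[-1,-0.0165,0.0023,0,0],[-1,-0.025,0.0035,0,0],[-1,-0.033,0.0046,0,0]]]'

```text
time_s: 4.78
tcp_pos: [0.4138, 0.0489, 0.0218]
eef_rot: [180.0, -0.0, 176.2]
contact_force: [0.3, 1.3, 0.0]
gripper_width: 0.0003
gripper_force: 0.0
```

drive_tool --increments '[[[-1,-0.008,0.001,0,0],[-1,-0.0165,0.0023,0,0],[-1,-0.025,0.0035,0,0]]]'

```text
time_s: 5.15
tcp_pos: [0.4155, 0.0485, 0.0214]
eef_rot: [-179.9, -0.1, 176.2]
contact_force: [-7.5, 1.6, 2.5]
gripper_width: 0.0004
gripper_force: 3.7
```

drive_tool --increments '[[[-1,-0.008,0.001,0,0],[-1,-0.0165,0.0023,0,0],[-1,-0.025,0.0035,0,0]]]'

```text
time_s: 5.52
tcp_pos: [0.4158, 0.0475, 0.0208]
eef_rot: [-179.8, -0.4, 176.1]
contact_force: [-15.2, 1.4, 9.0]
gripper_width: 0.0002
gripper_force: 8.1
```

drive_tool --increments '[[[-1,0.015,-0.002,-0.008,0],[-1,0.03,-0.004,-0.016,0]]]'

```text
time_s: 5.78
tcp_pos: [0.4161, 0.049, 0.0236]
eef_rot: [-180.0, -0.0, 176.2]
contact_force: [-0.5, 0.5, -0.4]
gripper_width: 0.0001
gripper_force: 0.1
```

```bash
python3 - <<'E'
from h import *
im=show("side","s2",(160,110,310,220),5); s=r.get_state(); print(s)
E
```

```text
{'time_s': 5.825, 'joints': array([ 3.39734342e+01,  8.53129330e+00, -4.38059163e+01,  2.29108450e-02,
       -3.76027576e+01, -1.27787309e+02]), 'qd': array([-0.13207201,  0.09725559,  0.63616874,  0.18035499,  0.38461025,
        0.20561427]), 'joint_torque': array([-9.42930579e-02, -3.03338528e+01,  1.89575529e+01,  4.47003007e+00,
       -8.13720119e-02,  2.60042364e-02]), 'tcp_pos': array([0.41655839, 0.04929246, 0.02395411]), 'eef_rot': array([1.79974280e+02, 5.60191901e-02, 1.76204256e+02]), 'contact_force': array([ 0.58004844,  1.15171381, -0.01808074]), 'moment': array([0.00632792, 0.10268841, 0.0055332 ]), 'gripper_force': 0.15205061616143212, 'gripper_width': 0.0002954827390056181}
```

View pics/s2.png

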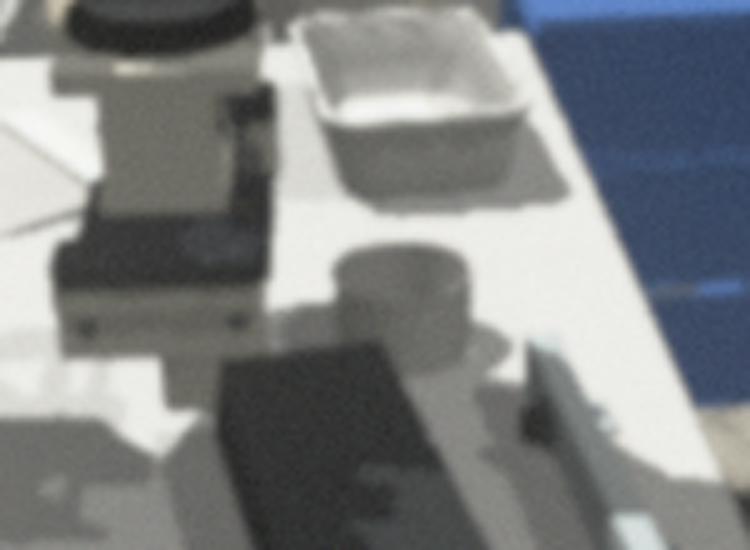

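The fingertip meets the near face at about (215,405) and the slab has barely moved. The tool was bearing down because the arm gives under load, so I'll add a small upward offset while pushing.

drive_tool --increments '[[[-1,-0.008,0.001,-0.0033,0],[-1,-0.0165,0.0023,-0.0067,0]]]'

```text
time_s: 6.08
tcp_pos: [0.4182, 0.0493, 0.0246]
eef_rot: [180.0, -0.0, 176.2]
contact_force: [-3.8, 0.5, 1.5]
gripper_width: 0.0006
gripper_force: 1.9
```

drive_tool --increments '[[[-1,-0.008,0.001,-0.0033,0]]]'

```text
time_s: 6.2
tcp_pos: [0.4195, 0.0494, 0.0251]
eef_rot: [180.0, 0.0, 176.2]
contact_force: [-1.8, -0.4, 3.7]
gripper_width: 0.0002
gripper_force: 2.1
```

drive_tool --increments '[[[-1,-0.008,0.001,0,0]]]'

```text
time_s: 6.32
tcp_pos: [0.4208, 0.0496, 0.0252]
eef_rot: [180.0, 0.1, 176.2]
contact_force: [-1.8, -0.1, 5.7]
gripper_width: 0.0004
gripper_force: 2.9
```

drive_tool --increments '[[[-1,-0.008,0.001,0,0]]]'

```text
time_s: 6.45
tcp_pos: [0.4218, 0.0497, 0.0253]
eef_rot: [180.0, 0.1, 176.2]
contact_force: [-2.4, 0.2, 7.1]
gripper_width: 0.0006
gripper_force: 3.4
```

drive_tool --increments '[[[-1,-0.008,0.001,0,0]]]'

```text
time_s: 6.58
tcp_pos: [0.4227, 0.0497, 0.0253]
eef_rot: [180.0, 0.1, 176.2]
contact_force: [-3.4, -0.8, 7.3]
gripper_width: 0.0006
gripper_force: 3.6
```

```bash
cat >> h.py <<'E'
def proj(n,P):
    m=camera_model(n);return cv2.projectPoints(np.float64(P).reshape(-1,1,3),m["rvec"],m["tvec"],m["camera_matrix"],np.array([m["k1"],0,0,0,0.]))[0][:,0]
E
python3 - <<'E'
from h import *
m=camera_model("side");R=cv2.Rodrigues(m["rvec"])[0];print("C",-R.T@m["tvec"])
s=r.get_state();print(s["contact_force"],s["moment"],s["tcp_pos"])
show("side","s3",(180,150,280,220),8)
x,y,z=s["tcp_pos"]
P=[[x,y,z-.011],[x+.01,y-.02,z-.011],[x-.01,y-.02,z-.011],[.5013,.0904,.05],[.4245,.0781,.05],[.4245,.0781,.006],[.4646,-.1716,.05],[.4646,-.1716,.006]]
print(((proj("side",P)-[180,150]+.5)*8-.5).round())
E
```

```text
C [ 0.44501695 -0.7128917   0.46547474]
[-3.44048815 -0.77131383  7.3140619 ] [-0.06491969  0.82195595  0.06520927] [0.42271569 0.0496973  0.02529294]
[[186. 423.]
 [224. 458.]
 [149. 463.]
 [454. 222.]
 [182. 259.]
 [193. 396.]
 [386. 798.]
 [394. 957.]]
```

View pics/s3.png

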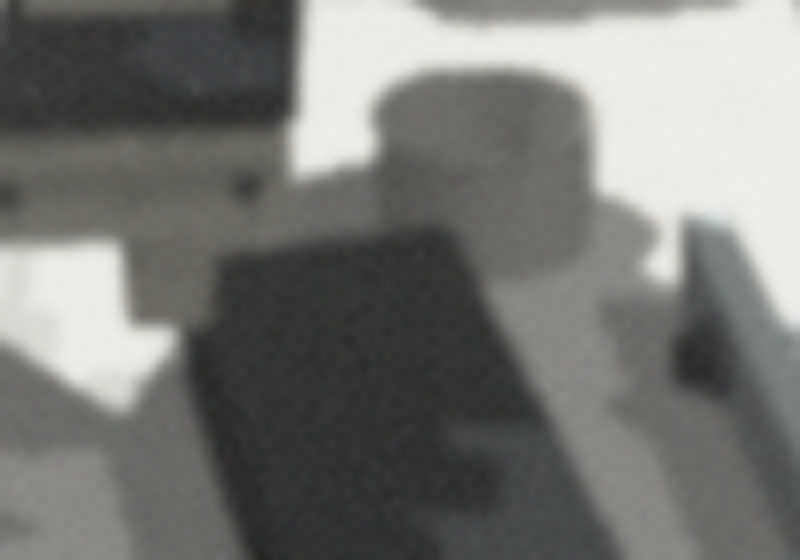

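```bash
python3 - <<'E'
from h import *
# s1: tip bottom corners; TCP .400,.0463,.1057
f=lambda p,k,o,z: cast("side",full(p,k,o),z)[:,:2].round(3).tolist()
print("s1 tip@z.0947",f([[122,313],[168,313]],4,(150,80),.0947), "body@.161",f([[32,250],[203,248]],4,(150,80),.161))
for z in (.014,.03,.05): print("s3 tip@",z,f([[130,325],[190,325],[217,325]],8,(180,150),z))
print("s3 body@.08",f([[0,240],[290,232]],8,(180,150),.08))
x,y=.4227,.0497
c,s_=np.cos(np.radians(-3.8)),np.sin(np.radians(-3.8))
P=[[x+c*a-s_*b,y+s_*a+c*b,z] for a in(-.039,.039) for b in(-.0965,) for z in(.08,)]
print(((proj("side",P)-[180,150]+.5)*8-.5).round())
E
```

```text
s1 tip@z.0947 [[0.379, 0.115], [0.404, 0.112]] body@.161 [[0.342, 0.051], [0.428, 0.041]]
s3 tip@ 0.014 [[0.407, 0.108], [0.425, 0.106], [0.432, 0.104]]
s3 tip@ 0.03 [[0.409, 0.079], [0.425, 0.077], [0.433, 0.076]]
s3 tip@ 0.05 [[0.41, 0.042], [0.426, 0.04], [0.433, 0.039]]
s3 body@.08 [[0.379, 0.038], [0.454, 0.033]]
[[-19. 399.]
 [308. 388.]]
```

Pixel checks show the fingertips stand about 37 mm higher than the stated tool offset implies. The tip was riding on the slab's top edge near (200,325). I'll lift, back off, and descend further while watching the force.

drive_tool --increments '[[[-1,0,0,-0.1,0],[-1,0,0,-0.17,0],[-1,0.17,-0.024,-0.17,0],[-1,0.17,-0.024,-0.17,0],[-1,0.17,-0.024,-0.17,0]]]'

```text
time_s: 7.25
tcp_pos: [0.4023, 0.0484, 0.0458]
eef_rot: [180.0, 0.1, 176.2]
contact_force: [0.6, -0.4, -0.7]
gripper_width: 0.0004
gripper_force: 0.0
```

drive_tool --increments '[[[-1,0,0,0.1,0],[-1,0,0,0.17,0],[-1,0,0,0.22,0],[-1,0,0,0.27,0],[-1,0,0,0.27,0]]]'

```text
time_s: 7.88
tcp_pos: [0.4012, 0.0477, 0.0123]
eef_rot: [-180.0, -0.1, 176.2]
contact_force: [-0.5, 0.4, 0.1]
gripper_width: 0.0004
gripper_force: 0.0
```

```bash
python3 - <<'E'
from h import *
show("side","s4",(170,130,310,230),5)
s=r.get_state();print(s["contact_force"],s["tcp_pos"])
E
```

```text
[ 0.23884081 -0.27760916  0.21008162] [0.4014122  0.0478764  0.01265857]
```

View pics/s4.png

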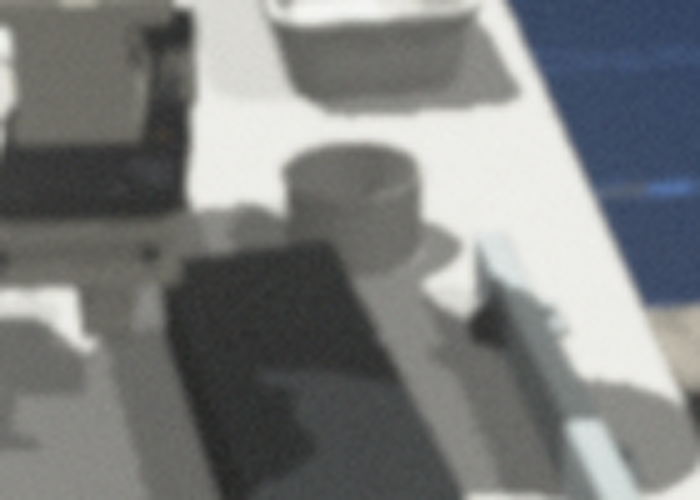

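The fingertip is now at (123,335), just in front of the near face and below the top edge. I'll keep lowering carefully.

drive_tool --increments '[[[-1,0,0,0.04,0],[-1,0,0,0.08,0],[-1,0,0,0.12,0],[-1,0,0,0.12,0]]]'

```text
time_s: 8.43
tcp_pos: [0.4012, 0.0478, -0.0019]
eef_rot: [-180.0, -0.0, 176.2]
contact_force: [-0.2, 0.8, 0.5]
gripper_width: 0.0003
gripper_force: 0.0
```

drive_tool --increments '[[[-1,0,0,0.02,0],[-1,0,0,0.04,0],[-1,0,0,0.06,0],[-1,0,0,0.06,0]]]'

```text
time_s: 8.93
tcp_pos: [0.4014, 0.0479, -0.0089]
eef_rot: [-180.0, -0.0, 176.2]
contact_force: [0.3, 0.1, -0.7]
gripper_width: 0.0003
gripper_force: 0.0
```

drive_tool --increments '[[[-1,-0.0165,0.0023,0.025,0],[-1,-0.033,0.0046,0.025,0],[-1,-0.05,0.007,0.025,0],[-1,-0.066,0.0093,0.025,0],[-1,-0.082,0.0116,0.025,0]]]'

```text
time_s: 9.55
tcp_pos: [0.4116, 0.0487, -0.0117]
eef_rot: [180.0, 0.0, 176.2]
contact_force: [0.1, -0.4, 0.4]
gripper_width: 0.0004
gripper_force: 0.0
```

drive_tool --increments '[[[-1,-0.008,0.001,0,0],[-1,-0.0165,0.0023,0,0],[-1,-0.025,0.0035,0,0],[-1,-0.033,0.0046,0,0]]]'

```text
time_s: 10.05
tcp_pos: [0.4133, 0.0479, -0.0123]
eef_rot: [-179.9, -0.2, 176.2]
contact_force: [-9.0, 0.8, 1.7]
gripper_width: 0.0004
gripper_force: 4.0
```

drive_tool --increments '[[[-1,-0.008,0.001,0,0],[-1,-0.0165,0.0023,0,0]]]'

```text
time_s: 10.3
tcp_pos: [0.4137, 0.0473, -0.0127]
eef_rot: [-179.8, -0.3, 176.1]
contact_force: [-10.9, 1.7, 1.8]
gripper_width: 0.0005
gripper_force: 5.0
```

drive_tool --increments '[[[-1,-0.008,0.001,0,0],[-1,-0.0165,0.0023,0,0]]]'

```text
time_s: 10.55
tcp_pos: [0.4161, 0.0477, -0.0127]
eef_rot: [-179.8, -0.3, 176.1]
contact_force: [-9.0, 1.4, 0.5]
gripper_width: 0.0004
gripper_force: 4.4
```

drive_tool --increments '[[[-1,-0.008,0.001,0,0],[-1,-0.0165,0.0023,0,0]]]'

```text
time_s: 10.8
tcp_pos: [0.4182, 0.0479, -0.0127]
eef_rot: [-179.8, -0.3, 176.1]
contact_force: [-8.7, 1.4, 1.1]
gripper_width: 0.0006
gripper_force: 4.5
```

drive_tool --increments '[[[-1,-0.0124,0.0017,0,0],[-1,-0.025,0.0035,0,0],[-1,-0.037,0.0052,0,0],[-1,-0.05,0.007,0,0],[-1,-0.062,0.0087,0,0]]]'

```text
time_s: 11.42
tcp_pos: [0.4257, 0.0486, -0.0127]
eef_rot: [-179.9, -0.3, 176.1]
contact_force: [-9.2, 2.2, -0.9]
gripper_width: 0.0008
gripper_force: 4.5
```

drive_tool --increments '[[[-1,-0.0124,0.0017,0,0],[-1,-0.025,0.0035,0,0],[-1,-0.037,0.0052,0,0],[-1,-0.05,0.007,0,0],[-1,-0.062,0.0087,0,0]]]'

```text
time_s: 12.05
tcp_pos: [0.4333, 0.0493, -0.0127]
eef_rot: [-179.9, -0.3, 176.1]
contact_force: [-9.1, 1.5, -0.5]
gripper_width: 0.0006
gripper_force: 4.5
```

```bash
cat >> h.py <<'E'
def slab(cols=(215,345),th=60):
    # slab far edge from top view (tool hides the near edge): world line fit; returns x at y points and angle
    im=capture("top"); g=cv2.GaussianBlur(im.max(2),(3,3),0).astype(int); P=[]
    for c in range(*cols,2):
        for row in range(158,200):
            if g[row,c]<th and (g[row:row+8,c]<th).all():
                a,b=g[row-2,c],g[row+1,c]; P.append((c,row-.5)); break
    P=np.array(P,float)
    w=cast("top",P,.05)[:,:2]
    k=np.ones(len(w),bool)
    for _ in range(6):
        p=np.polyfit(w[k,1],w[k,0],1); e=w[:,0]-np.polyval(p,w[:,1]); k=abs(e)<max(.003,2*np.std(e[k]))
    return p,np.degrees(np.arctan(-p[0])),w[k]
E
python3 - <<'E'
from h import *
p,a,w=slab(); print(p,a,len(w),w[:,1].min(),w[:,1].max(),np.polyval(p,[.09,-.16]))
s=r.get_state();print(s["contact_force"],s["tcp_pos"])
E
```

```text
[-0.02145427  0.52594986] 1.2290504120650845 34 -0.15958615287816602 0.10312153632613846 [0.52401898 0.52938255]
[-6.96090755  1.66416092 -0.17310753] [ 0.43355906  0.04932049 -0.01266647]
```

drive_tool --increments '[[[-1,-0.0124,0.0017,0,0],[-1,-0.025,0.0035,0,0],[-1,-0.037,0.0052,0,0],[-1,-0.05,0.007,0,0],[-1,-0.062,0.0087,0,0]]]'

```text
time_s: 12.72
tcp_pos: [0.4409, 0.0499, -0.0127]
eef_rot: [-179.9, -0.3, 176.1]
contact_force: [-9.8, 3.1, -0.6]
gripper_width: 0.0004
gripper_force: 4.5
```

drive_tool --increments '[[[-1,0.1,-0.014,0,0],[-1,0.1,-0.014,-0.1,0],[-1,0.1,-0.014,-0.5,0],[-1,0.1,-0.014,-0.5,0]]]'

```text
time_s: 13.22
tcp_pos: [0.4349, 0.0518, 0.0525]
eef_rot: [179.8, 0.4, 176.3]
contact_force: [0.2, 0.8, 0.5]
gripper_width: 0.0003
gripper_force: 0.0
```

```bash
python3 - <<'E'
from h import *
p,a,w=slab(); print(p,a,len(w),w[:,1].min(),w[:,1].max(),np.polyval(p,[.09,-.16]))
s=r.get_state();print(s["contact_force"],s["tcp_pos"])
E
```

```text
[0.0244245  0.53076515] -1.399142599181774 33 -0.16450604214877138 0.10803910729774757 [0.53296335 0.52685723]
[ 0.37817359 -0.11029261 -0.21203492] [0.43373069 0.05129625 0.05088645]
```

drive_tool --increments '[[[-1,0,-1,0,-0.0444],[-1,0,-1,0,-0.0444],[-1,0,-1,0,-0.0444],[-1,0,-1,0,-0.0444]]]'

```text
time_s: 13.78
tcp_pos: [0.4239, -0.07, 0.0483]
eef_rot: [-180.0, 0.0, -168.0]
contact_force: [-0.2, -0.2, -0.4]
gripper_width: 0.0004
gripper_force: 0.0
```

drive_tool --increments '[[[-1,0.16,-0.556,0,0],[-1,0.16,-0.556,0,0],[-1,0.16,-0.556,0.3,0],[-1,0.16,-0.556,0.48,0],[-1,0.16,-0.556,0.52,0]]]'

```text
time_s: 14.4
tcp_pos: [0.4186, -0.1378, -0.0152]
eef_rot: [180.0, -0.1, -167.8]
contact_force: [0.4, -0.3, 0.1]
gripper_width: 0.0003
gripper_force: 0.0
```

```bash
python3 - <<'E'
from h import *
p,a,w=slab(); print(p,a,len(w),w[:,1].min(),w[:,1].max(),np.polyval(p,[.09,-.16]))
im=capture("top");g=im.max(2).astype(int)
print(g[192,222:240],g[192,322:342])
s=r.get_state();print(s["contact_force"],s["tcp_pos"],s["eef_rot"][2])
E
```

```text
[0.01941775 0.5315405 ] -1.1124151493329277 48 -0.16475816714149652 0.07729666154866904 [0.53328809 0.52843366]
[156 110  85  80  79  81  79  67  44  36  39  34  36  37  39  40  35  40] [41 42 43 43 44 42 44 41 41 42 35 38 43 59 71 78 81 75 59 53]
[-0.04552132  0.1915258   0.12588932] [ 0.41936889 -0.13798309 -0.01423002] -167.74642900950317
```

drive_tool --increments '[[[-1,-0.0165,-0.0023,-0.015,0],[-1,-0.033,-0.0046,-0.015,0],[-1,-0.05,-0.007,-0.015,0],[-1,-0.066,-0.0093,-0.015,0],[-1,-0.082,-0.0116,-0.015,0]]]'

```text
time_s: 15.12
tcp_pos: [0.4292, -0.1381, -0.0123]
eef_rot: [-180.0, 0.0, -167.8]
contact_force: [-1.3, 0.0, 0.1]
gripper_width: 0.0005
gripper_force: 0.0
```

drive_tool --increments '[[[-1,-0.008,-0.001,0,0],[-1,-0.0165,-0.0023,0,0],[-1,-0.025,-0.0035,0,0],[-1,-0.033,-0.0046,0,0]]]'

```text
time_s: 15.62
tcp_pos: [0.433, -0.1378, -0.0123]
eef_rot: [180.0, -0.0, -167.8]
contact_force: [0.1, 0.7, -0.8]
gripper_width: 0.0002
gripper_force: 0.0
```

drive_tool --increments '[[[-1,-0.008,-0.001,0,0],[-1,-0.0165,-0.0023,0,0]]]'

```text
time_s: 15.88
tcp_pos: [0.4351, -0.1377, -0.0123]
eef_rot: [180.0, 0.0, -167.8]
contact_force: [0.6, 0.4, 0.2]
gripper_width: 0.001
gripper_force: 0.0
```

```bash
python3 - <<'E'
from h import *
print(cast("top",[[229.5,192],[335,192]],.05)[:,:2])
E
```

```text
[[ 0.49898066  0.0869699 ]
 [ 0.49165455 -0.18354298]]
```

drive_tool --increments '[[[-1,-0.008,-0.001,0,0],[-1,-0.0165,-0.0023,0,0]]]'

```text
time_s: 16.12
tcp_pos: [0.4356, -0.1376, -0.0127]
eef_rot: [180.0, -0.1, -167.9]
contact_force: [-4.8, -1.0, 2.1]
gripper_width: 0.0004
gripper_force: 2.4
```

drive_tool --increments '[[[-1,-0.008,-0.001,0,0],[-1,-0.0165,-0.0023,0,0]]]'

```text
time_s: 16.38
tcp_pos: [0.4356, -0.1377, -0.0131]
eef_rot: [179.9, -0.3, -167.9]
contact_force: [-9.5, -0.3, 2.9]
gripper_width: 0.0001
gripper_force: 4.6
```

drive_tool --increments '[[[-1,-0.008,-0.001,0,0],[-1,-0.0165,-0.0023,0,0]]]'

```text
time_s: 16.62
tcp_pos: [0.436, -0.1377, -0.0135]
eef_rot: [179.9, -0.5, -167.9]
contact_force: [-9.9, -0.6, 3.4]
gripper_width: 0.0007
gripper_force: 5.4
```

drive_tool --increments '[[[-1,-0.0124,-0.0017,-0.002,0],[-1,-0.025,-0.0035,-0.004,0],[-1,-0.037,-0.0052,-0.004,0],[-1,-0.05,-0.007,-0.004,0],[-1,-0.062,-0.0087,-0.004,0]]]'

```text
time_s: 17.25
tcp_pos: [0.4438, -0.1374, -0.0131]
eef_rot: [179.9, -0.4, -167.9]
contact_force: [-9.1, -3.3, 0.5]
gripper_width: 0.0008
gripper_force: 4.5
```

drive_tool --increments '[[[-1,-0.0124,-0.0017,0,0],[-1,-0.025,-0.0035,0,0],[-1,-0.037,-0.0052,0,0],[-1,-0.05,-0.007,0,0],[-1,-0.062,-0.0087,0,0]]]'

```text
time_s: 17.88
tcp_pos: [0.4514, -0.1369, -0.0131]
eef_rot: [179.9, -0.4, -167.9]
contact_force: [-9.7, -2.8, -0.1]
gripper_width: 0.0003
gripper_force: 4.5
```

drive_tool --increments '[[[-1,-0.0124,-0.0017,0,0],[-1,-0.025,-0.0035,0,0],[-1,-0.037,-0.0052,0,0],[-1,-0.05,-0.007,0,0],[-1,-0.062,-0.0087,0,0]]]'

```text
time_s: 18.5
tcp_pos: [0.4589, -0.1364, -0.0131]
eef_rot: [179.9, -0.4, -167.9]
contact_force: [-8.8, -3.7, 0.4]
gripper_width: 0.0005
gripper_force: 4.6
```

```bash
python3 - <<'E'
from h import *
p,a,w=slab(); print(p,a,len(w),w[:,1].min(),w[:,1].max(),np.polyval(p,[.09,-.04,-.16]))
s=r.get_state();print(s["contact_force"],s["tcp_pos"],s["eef_rot"][2])
E
```

```text
[-0.24070283  0.50698741] 13.533803193280242 29 -0.2083792432553178 0.11400504531304634 [0.48532416 0.51661552 0.54549986]
[-7.08586542 -3.42872966 -1.77689682] [ 0.45924404 -0.13633661 -0.01308714] -167.92179689304794
```

```bash
cat >> h.py <<'E'
def edge(th=58,far=True):
    im=capture("top"); g=cv2.GaussianBlur(im.max(2),(3,3),0)
    k=np.uint8(g<th)*255; k[:160]=0; k[235:]=0; P=[]
    for c in range(234,328,2):
        # first dark run at least 12 px deep
        col=k[:,c]>0
        for row in range(160,205):
            if col[row:row+10].all(): P.append((c,row-.5)); break
    w=cast("top",np.array(P),.05)[:,:2]; best=None; rng=np.random.default_rng(0)
    for _ in range(500):
        i,j=rng.choice(len(w),2,False)
        if abs(w[i,1]-w[j,1])<.06: continue
        m=(w[j,0]-w[i,0])/(w[j,1]-w[i,1]); e=abs(w[:,0]-w[i,0]-m*(w[:,1]-w[i,1]))<.0022
        if best is None or e.sum()>best.sum(): best=e
    p=np.polyfit(w[best,1],w[best,0],1)
    return p,np.degrees(np.arctan(-p[0])),w,best
E
python3 - <<'E'
from h import *
for th in (50,58,64):
    p,a,w,b=edge(th); print(th,p,a,b.sum(),len(w),w[b,1].min(),w[b,1].max(),np.polyval(p,[.09,-.04,-.16]))
cv2.imwrite("pics/t5.png",cv2.resize(capture("top")[130:240,170:370,::-1],None,fx=4,fy=4,interpolation=cv2.INTER_CUBIC))
E
```

```text
50 [0.15024317 0.48302868] -8.54439100678833 6 17 0.0043846394756642225 0.06544009651805807 [0.49655057 0.47701896 0.45898978]
58 [0.15021904 0.48560594] -8.543038906432653 6 18 0.0043080634825114796 0.06538121230463681 [0.49912566 0.47959718 0.4615709 ]
64 [0.09290049 0.48877246] -5.307571749929073 8 21 0.004231443386540225 0.07048162380579989 [0.49713351 0.48505644 0.47390839]
```

View pics/t5.png

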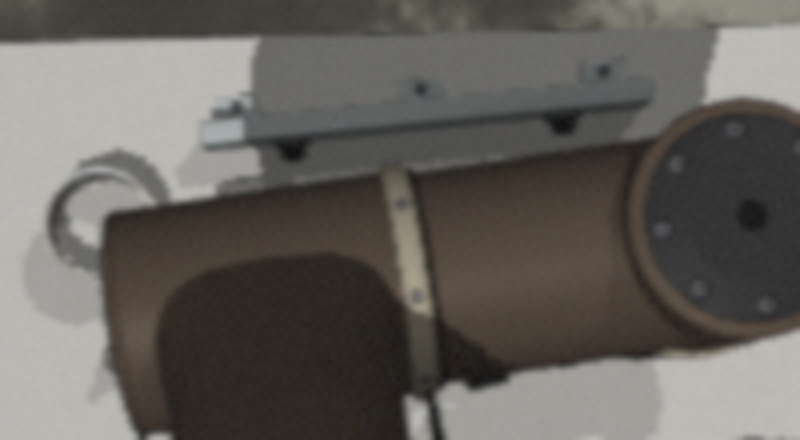

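The arm hides the slab from the top camera here: the forearm spans (105–650, 145–430). I'll finish this push by dead reckoning, then lift clear and measure.

drive_tool --increments '[[[-1,-0.0124,-0.0017,0,0],[-1,-0.025,-0.0035,0,0],[-1,-0.037,-0.0052,0,0],[-1,-0.05,-0.007,0,0],[-1,-0.066,-0.0093,0,0]]]'

```text
time_s: 19.38
tcp_pos: [0.4668, -0.1359, -0.0131]
eef_rot: [179.9, -0.4, -167.9]
contact_force: [-8.6, -5.2, 0.1]
gripper_width: 0.0005
gripper_force: 4.7
```

drive_tool --increments '[[[-1,0.1,0.014,0,0],[-1,0.1,0.014,-0.1,0],[-1,0.4,0.014,-0.5,0],[-1,0.4,0.014,-0.5,0.0444],[-1,0.4,0.014,-0.5,0.0444]]]'

```text
time_s: 20.0
tcp_pos: [0.4258, -0.1433, 0.0504]
eef_rot: [180.0, 0.3, 176.0]
contact_force: [0.4, 0.7, -0.4]
gripper_width: 0.0008
gripper_force: 0.0
```

```bash
python3 - <<'E'
from h import *
for th in (50,58):
    p,a,w,b=edge(th); print(th,p,a,b.sum(),len(w),w[b,1].min(),w[b,1].max(),np.polyval(p,[.09,-.04,-.16]))
s=r.get_state();print(s["contact_force"],s["tcp_pos"],s["eef_rot"][2])
im=capture("top");cv2.imwrite("pics/t6.png",im[:,:,::-1])
E
```

```text
50 [-0.17887817  0.53441769] 10.141702364125184 28 31 -0.15330086177717397 0.02353685409908025 [0.51831866 0.54157282 0.5630382 ]
58 [-0.18438294  0.53549461] 10.447029258053167 33 37 -0.15342373111746507 0.0286681556950015 [0.51890015 0.54286993 0.56499588]
[ 0.50272004 -0.32274448  0.16534616] [ 0.42548926 -0.14329034  0.04965249] 176.1667313514408
```

drive_tool --increments '[[[-1,0.09,1,0,0],[-1,0.09,1,0,0],[-1,0.09,1,0,0]]]'

```text
time_s: 20.52
tcp_pos: [0.4224, -0.0196, 0.0489]
eef_rot: [180.0, 0.1, 176.7]
contact_force: [0.1, -0.8, 0.1]
gripper_width: 0.0002
gripper_force: 0.0
```

drive_tool --increments '[[[-1,0.077,0.574,0,0],[-1,0.077,0.574,0,0],[-1,0.077,0.574,0.3,0],[-1,0.077,0.574,0.48,0],[-1,0.077,0.574,0.515,0]]]'

```text
time_s: 21.15
tcp_pos: [0.416, 0.0452, -0.0146]
eef_rot: [-179.9, -0.1, 176.2]
contact_force: [-1.2, -0.3, -0.0]
gripper_width: 0.0002
gripper_force: 0.0
```

```bash
python3 - <<'E'
from h import *
for th in (50,58):
    p,a,w,b=edge(th); print(th,p,a,b.sum(),len(w),w[b,1].min(),w[b,1].max(),np.polyval(p,[.09,-.04,-.16]))
s=r.get_state();print(s["contact_force"],s["tcp_pos"],s["eef_rot"][2])
im=capture("top");cv2.imwrite("pics/t7.png",im[:,:,::-1]); g=im.max(2).astype(int); print(g[180,318:350]); print(g[186,215:245])
E
```

```text
50 [0.30345751 0.53321149] -16.88081447260622 8 20 -0.06843666960651465 0.007983848590407822 [0.56052266 0.52107319 0.48465829]
58 [-0.17443743  0.53517369] 9.894967272398166 30 46 -0.14811292720826896 0.018331422907509682 [0.51947432 0.54215118 0.56308368]
[ 0.16424316 -0.66585904  0.82641922] [ 0.4167563   0.04571471 -0.01367611] 176.20341590105613
[ 55  59  55  57  56  54  58  55  62  92 137 172 181 181 181 181 182 181
 180 181 182 180 182 181 181 180 181 181 176 166 135 100]
[102 103 104 101 103 102 103 103 104 104 100  84  55  39  36  38  36  35
  37  38  43  50  54  59  62  64  64  65  66  68]
```

```bash
python3 - <<'E'
from h import *
w=cast("top",[[327.6,180],[226.8,186]],.05)[:,:2];print(w)
t=np.radians(10);c=[]
for q,sg in((w[0],-1),(w[1],1)): # point on end face: its slab-y is +-.13
    n=np.array([-np.sin(t),np.cos(t)]);f=np.array([np.cos(t),np.sin(t)])
    c.append(q@n-sg*.13)
print(c, "n-coord of fence centre",np.array([.589,-.037])@n)
E
```

```text
[[ 0.52323645 -0.16599368]
 [ 0.51460026  0.09354558]]
[np.float64(-0.12433091341775893), np.float64(-0.1272349845289907)] n-coord of fence centre -0.13871666350727366
```

drive_tool --increments '[[[-1,-0.0165,0.0023,-0.01,0],[-1,-0.033,0.0046,-0.01,0],[-1,-0.05,0.007,-0.01,0],[-1,-0.066,0.0093,-0.01,0],[-1,-0.082,0.0116,-0.01,0]]]'

```text
time_s: 21.92
tcp_pos: [0.4268, 0.0471, -0.0124]
eef_rot: [180.0, -0.0, 176.2]
contact_force: [0.3, 0.5, 0.8]
gripper_width: 0.0003
gripper_force: 0.0
```

drive_tool --increments '[[[-1,-0.008,0.001,0,0],[-1,-0.0165,0.0023,0,0],[-1,-0.025,0.0035,0,0],[-1,-0.033,0.0046,0,0]]]'

```text
time_s: 22.42
tcp_pos: [0.4306, 0.0473, -0.0125]
eef_rot: [-180.0, -0.0, 176.2]
contact_force: [0.5, -0.3, 0.8]
gripper_width: 0.0004
gripper_force: 0.0
```

drive_tool --increments '[[[-1,-0.008,0.001,0,0],[-1,-0.0165,0.0023,0,0]]]'

```text
time_s: 22.68
tcp_pos: [0.4322, 0.0473, -0.0126]
eef_rot: [-180.0, -0.0, 176.2]
contact_force: [-2.9, 0.7, -0.2]
gripper_width: 0.0003
gripper_force: 1.2
```

drive_tool --increments '[[[-1,-0.008,0.001,0,0],[-1,-0.0165,0.0023,0,0],[-1,-0.025,0.0035,0,0],[-1,-0.033,0.0046,0,0]]]'

```text
time_s: 23.18
tcp_pos: [0.4328, 0.046, -0.0135]
eef_rot: [-179.8, -0.4, 176.1]
contact_force: [-11.2, 1.0, 2.0]
gripper_width: 0.0007
gripper_force: 5.1
```

drive_tool --increments '[[[-1,-0.0124,0.0017,0,0],[-1,-0.025,0.0035,0,0],[-1,-0.037,0.0052,0,0],[-1,-0.05,0.007,0,0],[-1,-0.066,0.0093,0,0]]]'

```text
time_s: 23.8
tcp_pos: [0.4412, 0.0469, -0.0135]
eef_rot: [-179.9, -0.3, 176.1]
contact_force: [-8.9, 1.8, 0.4]
gripper_width: 0.0003
gripper_force: 4.5
```

drive_tool --increments '[[[-1,-0.0124,0.0017,0,0],[-1,-0.025,0.0035,0,0],[-1,-0.037,0.0052,0,0],[-1,-0.05,0.007,0,0],[-1,-0.066,0.0093,0,0]]]'

```text
time_s: 24.42
tcp_pos: [0.4492, 0.0476, -0.0135]
eef_rot: [-179.9, -0.3, 176.1]
contact_force: [-9.0, 0.7, -0.6]
gripper_width: 0.0002
gripper_force: 4.5
```

drive_tool --increments '[[[-1,-0.0124,0.0017,0,0],[-1,-0.025,0.0035,0,0],[-1,-0.037,0.0052,0,0],[-1,-0.05,0.007,0,0],[-1,-0.066,0.0093,0,0]]]'

```text
time_s: 25.05
tcp_pos: [0.4573, 0.0484, -0.0135]
eef_rot: [-179.9, -0.3, 176.1]
contact_force: [-9.9, 2.1, 0.9]
gripper_width: 0.0007
gripper_force: 4.6
```

```bash
python3 - <<'E'
from h import *
for th in (50,58):
    p,a,w,b=edge(th); print(th,p,a,b.sum(),len(w),w[b,1].min(),w[b,1].max(),np.polyval(p,[.09,-.04,-.16]))
s=r.get_state();print(s["contact_force"],s["tcp_pos"],s["eef_rot"][2])
E
```

```text
50 [0.74441962 0.5630034 ] -36.66472037286896 3 14 -0.08346133048066887 -0.01822453874860723 [0.63000117 0.53322662 0.44389626]
58 [0.26064401 0.55972361] -14.608773632661777 13 31 -0.054230814265144485 0.06353362265529251 [0.58318157 0.54929785 0.51802057]
[-7.33785032  1.56280506 -1.30275065] [ 0.45768378  0.04843023 -0.01347576] 176.14381709198614
```

drive_tool --increments '[[[-1,-0.0124,0.0017,0,0],[-1,-0.025,0.0035,0,0],[-1,-0.037,0.0052,0,0]]]'

```text
time_s: 25.52
tcp_pos: [0.4619, 0.0488, -0.0135]
eef_rot: [-179.9, -0.3, 176.1]
contact_force: [-9.0, 3.0, -0.3]
gripper_width: 0.0003
gripper_force: 4.6
```

drive_tool --increments '[[[-1,0.1,-0.014,0,0],[-1,0.1,-0.014,-0.1,0],[-1,0.3,-0.014,-0.5,0],[-1,0.3,-0.3,-0.5,0],[-1,0.3,-0.3,-0.5,0]]]'

```text
time_s: 26.15
tcp_pos: [0.4273, 0.0158, 0.0493]
eef_rot: [179.9, 0.2, 176.1]
contact_force: [0.0, 0.2, -0.4]
gripper_width: 0.0005
gripper_force: 0.0
```

```bash
python3 - <<'E'
from h import *
s=r.get_state();print(s["contact_force"],s["tcp_pos"],s["eef_rot"][2])
for th in (50,58):
    p,a,w,b=edge(th); print(th,p,a,b.sum(),len(w),w[b,1].min(),w[b,1].max(),np.polyval(p,[.09,-.04,-.16]))
im=capture("top");cv2.imwrite("pics/t8.png",im[:,:,::-1]); g=im.max(2).astype(int)
for c in range(234,330,12): print(c,g[158:200:1,c])
E
```

```text
[ 0.00260142  0.22210622 -0.35817896] [0.42728428 0.01580692 0.04932196] 176.147696310345
50 [0.23371086 0.53792912] -13.154534571155455 6 12 -0.09437641925547868 0.0742821322643574 [0.5589631  0.52858069 0.50053538]
58 [0.13304874 0.53358796] -7.578621325799066 11 34 -0.09458763142807122 0.013121761632200874 [0.54556235 0.52826601 0.51230016]
234 [93 96 97 99 98 93 76 60 60 76 78 77 61 42 35 37 37 34 37 34 37 34 36 33
 38 38 38 36 37 40 46 56 67 72 78 81 82 81 77 74 72 67]
246 [ 96 100  97 100  94  71  46  39  46  53  54  58  51  41  34  35  35  37
  36  49  65  77  81  76  61  49  47  49  48  49  51  47  52  49  49  53
  51  50  50  51  51  55]
258 [98 97 98 91 67 58 68 78 81 80 80 75 55 39 34 45 67 79 78 62 50 49 48 49
 51 51 49 49 50 49 49 51 54 54 54 53 54 53 54 53 53 55]
270 [95 95 86 63 57 68 81 81 77 80 79 73 52 34 39 42 60 76 80 78 57 46 58 76
 81 75 66 56 50 52 54 52 55 54 52 56 55 54 53 56 55 53]
282 [93 81 62 60 75 80 80 81 79 79 78 64 43 37 35 32 36 31 38 35 40 55 72 83
 82 72 60 54 51 52 54 52 53 51 56 65 66 60 53 51 50 54]
294 [135  98 105 141 156 156 146 104  81  81  78  68  58  57  56  56  57  58
  60  60  59  61  58  58  54  45  34  39  37  34  38  32  34  37  43  48
  57  64  72  75  75  80]
306 [ 82  74 105 139 151 150 131  95  79  81  76  60  55  57  57  58  56  57
  58  57  58  57  57  54  58  58  60  58  59  56  58  59  58  57  59  60
  60  58  59  58  55  42]
318 [121 151 161 159 159 146 104  82  87 101  90  65  58  55  59  58  57  57
  58  59  60  58  58  60  58  58  58  58  56  57  57  56  56  60  57  62
  56  58  60  55  48  44]
```

```bash
cat >> h.py <<'E'
F0=np.array([.589,-.037]);FT=4.2
def edge2(cols=(232,332),th=66,depth=4,off=.5,tol=.0015):
    g=capture("top").max(2).astype(float); P=[]
    for c in range(*cols,2):
        r0=int(round(168-(c-234)*.083))
        for row in range(r0,r0+40):
            v=g[row:row+depth,c]
            if (v<th).all():
                a,b=g[row-1,c],g[row,c]; P.append((c,row-1+(a-th)/max(a-b,1))); break
    w=cast("top",np.array(P),.05)[:,:2]; best=np.zeros(len(w),bool)
    for i in range(len(w)):
        for j in range(i):
            if abs(w[i,1]-w[j,1])<.05: continue
            m=(w[j,0]-w[i,0])/(w[j,1]-w[i,1]); e=abs(w[:,0]-w[i,0]-m*(w[:,1]-w[i,1]))<tol
            if e.sum()>best.sum(): best=e
    p=np.polyfit(w[best,1],w[best,0],1); a=np.degrees(np.arctan(-p[0]))
    xm=np.polyval(p,-.04); q=np.array([xm,-.04])-F0; t=np.radians(FT)
    # far face distance in fence frame at y_f=+90,0,-90
    fx=[]
    for yf in(.09,0,-.09):
        o=F0+np.array([-np.sin(t),np.cos(t)])*yf; f=np.array([np.cos(t),np.sin(t)])
        # o+s f on line x=p0*y+p1
        s=(p[0]*o[1]+p[1]-o[0])/(f[0]-p[0]*f[1]); fx.append(round(1000*s,1))
    return dict(theta=round(a,2),rel=round(a-FT,2),n=int(best.sum()),N=len(w),yr=(w[best,1].min().round(3),w[best,1].max().round(3)),xmid=round(xm,4),face_mm=fx)
E
python3 - <<'E'
from h import *
print(edge2())
g=capture("top").max(2).astype(int)
for row in (174,178): print(g[row,218:240],g[row,318:345])
E
```

```text
{'theta': np.float64(-0.81), 'rel': np.float64(-5.01), 'n': 44, 'N': 48, 'yr': (np.float64(-0.163), np.float64(0.079)), 'xmid': np.float64(0.5549), 'face_mm': [np.float64(-26.3), np.float64(-34.2), np.float64(-42.1)]}
[82 81 80 82 80 81 80 80 81 78 66 44 38 36 34 37 35 38 39 37 36 35] [ 57  58  58  59  59  59  54  56  58  62  93 143 178 186 186 186 186 185
 187 186 185 185 186 187 186 187 186]
[106 106 106 107 106 107 106 104  97  81  64  44  35  39  38  36  36  36
  34  39  38  34] [ 57  58  57  56  57  56  59  57  59  63  95 142 177 185 187 188 185 188
 186 187 186 185 187 186 185 185 186]
```

drive_tool --increments '[[[-1,-0.1,-1,0,-0.0444],[-1,-0.1,-1,0,-0.0444],[-1,-0.1,-1,0,-0.0444],[-1,-0.1,-1,0,-0.0444]]]'

```text
time_s: 26.9
tcp_pos: [0.4307, -0.1046, 0.0473]
eef_rot: [-180.0, -0.0, -168.0]
contact_force: [0.3, -0.1, -0.1]
gripper_width: 0.0005
gripper_force: 0.0
```

drive_tool --increments '[[[-1,-0.074,-0.3,0,0],[-1,-0.074,-0.3,0.1,0],[-1,-0.074,-0.3,0.35,0],[-1,-0.074,-0.3,0.48,0],[-1,-0.074,-0.3,0.51,0]]]'

```text
time_s: 27.52
tcp_pos: [0.446, -0.1363, -0.0148]
eef_rot: [180.0, -0.2, -167.8]
contact_force: [0.8, 0.3, 0.3]
gripper_width: 0.0003
gripper_force: 0.0
```

drive_tool --increments '[[[-1,-0.0165,-0.0023,0,0],[-1,-0.033,-0.0046,0,0],[-1,-0.05,-0.007,0,0],[-1,-0.066,-0.0093,0,0]]]'

```text
time_s: 28.02
tcp_pos: [0.4554, -0.1369, -0.0132]
eef_rot: [-180.0, 0.0, -167.8]
contact_force: [0.1, 0.4, -0.1]
gripper_width: 0.0003
gripper_force: 0.0
```

drive_tool --increments '[[[-1,-0.008,-0.001,0,0],[-1,-0.0165,-0.0023,0,0],[-1,-0.025,-0.0035,0,0],[-1,-0.033,-0.0046,0,0]]]'

```text
time_s: 28.52
tcp_pos: [0.459, -0.1367, -0.0137]
eef_rot: [180.0, -0.0, -167.8]
contact_force: [-0.3, 0.1, 0.4]
gripper_width: 0.0002
gripper_force: 0.3
```

drive_tool --increments '[[[-1,-0.008,-0.001,0,0],[-1,-0.0165,-0.0023,0,0],[-1,-0.025,-0.0035,0,0]]]'

```text
time_s: 28.9
tcp_pos: [0.4592, -0.1366, -0.0143]
eef_rot: [179.9, -0.3, -167.9]
contact_force: [-7.8, 0.5, 2.1]
gripper_width: 0.0003
gripper_force: 4.0
```

drive_tool --increments '[[[-1,-0.008,-0.001,0,0],[-1,-0.0165,-0.0023,0,0]]]'

```text
time_s: 29.15
tcp_pos: [0.4592, -0.1367, -0.0148]
eef_rot: [179.9, -0.4, -167.9]
contact_force: [-11.5, -0.2, 3.4]
gripper_width: 0.0008
gripper_force: 5.3
```

drive_tool --increments '[[[-1,-0.0124,-0.0017,-0.004,0],[-1,-0.025,-0.0035,-0.008,0],[-1,-0.037,-0.0052,-0.008,0],[-1,-0.05,-0.007,-0.008,0],[-1,-0.062,-0.0087,-0.008,0]]]'

```text
time_s: 29.78
tcp_pos: [0.4667, -0.1364, -0.014]
eef_rot: [179.9, -0.4, -167.9]
contact_force: [-7.8, -2.9, -0.1]
gripper_width: 0.0007
gripper_force: 4.5
```

drive_tool --increments '[[[-1,-0.0124,-0.0017,0,0],[-1,-0.025,-0.0035,0,0],[-1,-0.037,-0.0052,0,0],[-1,-0.05,-0.007,0,0],[-1,-0.062,-0.0087,0,0]]]'

```text
time_s: 30.4
tcp_pos: [0.4744, -0.1359, -0.014]
eef_rot: [179.9, -0.4, -167.9]
contact_force: [-8.9, -2.9, 1.0]
gripper_width: 0.0002
gripper_force: 4.5
```

drive_tool --increments '[[[-1,-0.0124,-0.0017,0,0],[-1,-0.025,-0.0035,0,0],[-1,-0.033,-0.0046,0,0]]]'

```text
time_s: 30.78
tcp_pos: [0.4785, -0.1356, -0.014]
eef_rot: [179.9, -0.4, -167.9]
contact_force: [-8.7, -4.2, -0.6]
gripper_width: 0.0004
gripper_force: 4.5
```

```bash
python3 - <<'E'
from h import *
s=r.get_state();print(s["contact_force"],s["tcp_pos"],s["eef_rot"][2]); print(edge2())
E
```

```text
[-8.70153614 -4.1766314  -0.57457321] [ 0.47846336 -0.1356349  -0.01399933] -167.9240262249852
{'theta': np.float64(-12.65), 'rel': np.float64(-16.85), 'n': 7, 'N': 36, 'yr': (np.float64(-0.174), np.float64(0.068)), 'xmid': np.float64(0.5909), 'face_mm': [np.float64(29.9), np.float64(2.6), np.float64(-24.6)]}
```

drive_tool --increments '[[[-1,-0.0083,-0.0012,0,0],[-1,-0.0165,-0.0023,0,0],[-1,-0.025,-0.0035,0,0]]]'

```text
time_s: 31.2
tcp_pos: [0.4811, -0.1355, -0.014]
eef_rot: [179.9, -0.5, -167.9]
contact_force: [-9.9, -5.5, 0.7]
gripper_width: 0.0004
gripper_force: 5.1
```

drive_tool --increments '[[[-1,0.1,0.014,0,0],[-1,0.1,0.014,-0.1,0],[-1,0.4,0.014,-0.5,0],[-1,0.4,0.014,-0.5,0],[-1,0.4,0.014,-0.5,0]]]'

```text
time_s: 31.82
tcp_pos: [0.44, -0.1429, 0.0486]
eef_rot: [-180.0, 0.2, -167.8]
contact_force: [1.1, -0.2, 0.8]
gripper_width: 0.0004
gripper_force: 0.0
```

```bash
python3 - <<'E'
from h import *
s=r.get_state();print(s["contact_force"],s["tcp_pos"],s["eef_rot"][2]); print(edge2()); print(edge2((256,332)))
g=capture("top").max(2).astype(int); cv2.imwrite("pics/t9.png",capture("top")[:,:,::-1])
for c in range(236,330,10): print(c,g[160:185,c])
E
```

```text
[ 1.08638393 -0.15269763  0.79202981] [ 0.44004933 -0.14292663  0.04855357] -167.80598088286848
{'theta': np.float64(7.36), 'rel': np.float64(3.16), 'n': 40, 'N': 50, 'yr': (np.float64(-0.159), np.float64(0.08)), 'xmid': np.float64(0.5637), 'face_mm': [np.float64(-30.5), np.float64(-25.5), np.float64(-20.5)]}
{'theta': np.float64(7.62), 'rel': np.float64(3.42), 'n': 31, 'N': 38, 'yr': (np.float64(-0.159), np.float64(0.018)), 'xmid': np.float64(0.5637), 'face_mm': [np.float64(-30.9), np.float64(-25.5), np.float64(-20.2)]}
236 [114 122 146 144 116  95 116 144 133  99  82  82  76  57  57  56  58  59
  57  59  60  60  59  60  58]
246 [100 101  95  71  45  40  48  51  55  64  73  59  41  38  37  39  37  35
  39  42  54  62  59  57  44]
256 [100  94  76  60  67  78  83  84  80  71  46  35  34  37  38  36  40  38
  38  39  35  36  39  39  40]
266 [95 77 60 66 78 82 83 79 58 42 36 36 36 40 39 41 37 37 37 37 38 39 41 44
 51]
276 [ 75  60  66  77  81  78  71  48  40  39  39  34  40  38  37  38  38  40
  48  64  78  90  96 102 107]
286 [60 66 78 83 76 58 40 38 40 37 41 36 36 34 36 37 39 39 35 38 35 46 48 50
 53]
296 [67 78 81 72 48 38 39 37 38 37 37 39 37 37 39 38 38 37 36 42 42 49 50 55
 58]
306 [57 67 55 40 37 37 39 37 37 44 55 61 59 58 63 57 56 45 45 47 49 53 56 57
 61]
316 [66 41 39 38 36 37 39 41 41 34 38 41 37 40 35 39 39 43 47 53 56 59 60 60
 66]
326 [80 82 83 84 83 82 77 75 67 61 58 53 47 44 40 38 45 48 54 56 56 60 63 66
 68]
```

drive_tool --increments '[[[-1,-0.19,0.9,0,0.0444],[-1,-0.19,0.9,0,0.0444],[-1,-0.19,0.9,0,0.0444],[-1,-0.19,0.9,0,0.0444]]]'

```text
time_s: 32.52
tcp_pos: [0.438, -0.0325, 0.0468]
eef_rot: [-180.0, -0.1, 176.4]
contact_force: [0.3, -0.0, -0.0]
gripper_width: 0.0001
gripper_force: 0.0
```

drive_tool --increments '[[[-1,0,0.68,0,0],[-1,0,0.68,0.1,0],[-1,0,0.68,0.35,0],[-1,0,0.68,0.47,0],[-1,0,0.68,0.5,0]]]'

```text
time_s: 33.15
tcp_pos: [0.4429, 0.0471, -0.0139]
eef_rot: [-179.9, -0.1, 176.1]
contact_force: [0.7, -1.0, -0.2]
gripper_width: 0.0005
gripper_force: 0.0
```

drive_tool --increments '[[[-1,-0.0165,0.0023,0,0],[-1,-0.033,0.0046,0,0],[-1,-0.05,0.007,0,0],[-1,-0.066,0.0093,0,0]]]'

```text
time_s: 33.65
tcp_pos: [0.452, 0.0494, -0.0123]
eef_rot: [180.0, 0.0, 176.2]
contact_force: [0.0, 0.1, -0.5]
gripper_width: 0.0001
gripper_force: 0.0
```

```bash
python3 - <<'E'
from h import *
s=r.get_state();print(s["contact_force"],s["tcp_pos"],s["eef_rot"][2]); print(edge2())
E
```

```text
[ 0.01740327  0.10514163 -0.4596031 ] [ 0.45200883  0.04941085 -0.01228751] 176.19562361915237
{'theta': np.float64(7.28), 'rel': np.float64(3.08), 'n': 25, 'N': 48, 'yr': (np.float64(-0.144), np.float64(0.028)), 'xmid': np.float64(0.5636), 'face_mm': [np.float64(-30.4), np.float64(-25.6), np.float64(-20.7)]}
```

drive_tool --increments '[[[-1,-0.008,0.001,0,0],[-1,-0.0165,0.0023,0,0],[-1,-0.025,0.0035,0,0],[-1,-0.033,0.0046,0,0]]]'

```text
time_s: 34.2
tcp_pos: [0.4556, 0.0495, -0.0127]
eef_rot: [-180.0, -0.0, 176.2]
contact_force: [-0.5, 0.2, 0.3]
gripper_width: 0.0006
gripper_force: 0.1
```

drive_tool --increments '[[[-1,-0.008,0.001,0,0],[-1,-0.0165,0.0023,0,0],[-1,-0.025,0.0035,0,0]]]'

```text
time_s: 34.58
tcp_pos: [0.456, 0.0486, -0.0134]
eef_rot: [-179.9, -0.2, 176.2]
contact_force: [-8.9, -0.2, 2.4]
gripper_width: 0.0001
gripper_force: 4.4
```

drive_tool --increments '[[[-1,-0.008,0.001,0,0],[-1,-0.0165,0.0023,0,0],[-1,-0.025,0.0035,0,0]]]'

```text
time_s: 34.95
tcp_pos: [0.4581, 0.0486, -0.0137]
eef_rot: [-179.9, -0.3, 176.1]
contact_force: [-9.1, 2.0, 0.9]
gripper_width: 0.0005
gripper_force: 4.6
```

drive_tool --increments '[[[-1,-0.0124,0.0017,0,0],[-1,-0.025,0.0035,0,0],[-1,-0.037,0.0052,0,0],[-1,-0.05,0.007,0,0]]]'

```text
time_s: 35.45
tcp_pos: [0.4642, 0.0491, -0.0138]
eef_rot: [-179.9, -0.3, 176.1]
contact_force: [-9.5, 1.9, -0.5]
gripper_width: 0.0008
gripper_force: 4.5
```

drive_tool --increments '[[[-1,-0.0083,0.0012,0,0],[-1,-0.0165,0.0023,0,0],[-1,-0.025,0.0035,0,0],[-1,-0.033,0.0046,0,0]]]'

```text
time_s: 35.95
tcp_pos: [0.468, 0.0494, -0.0138]
eef_rot: [-179.9, -0.3, 176.1]
contact_force: [-9.5, 2.6, -0.1]
gripper_width: 0.0
gripper_force: 5.1
```

```bash
python3 - <<'E'
from h import *
s=r.get_state();print(s["contact_force"],s["tcp_pos"],s["eef_rot"][2]); print(edge2())
E
```

```text
[-9.46932864  2.59288821 -0.05906721] [ 0.46799772  0.04942406 -0.01383766] 176.1344365041703
{'theta': np.float64(3.01), 'rel': np.float64(-1.19), 'n': 24, 'N': 48, 'yr': (np.float64(-0.159), np.float64(-0.014)), 'xmid': np.float64(0.5673), 'face_mm': [np.float64(-19.9), np.float64(-21.8), np.float64(-23.7)]}
```

drive_tool --increments '[[[-1,-0.0083,0.0012,0,0],[-1,-0.0165,0.0023,0,0],[-1,-0.021,0.003,0,0]]]'

```text
time_s: 36.38
tcp_pos: [0.4703, 0.0496, -0.0139]
eef_rot: [-179.9, -0.4, 176.1]
contact_force: [-10.7, 3.6, 1.9]
gripper_width: 0.0005
gripper_force: 5.5
```

drive_tool --increments '[[[-1,0.1,-0.014,0,0],[-1,0.1,-0.014,-0.1,0],[-1,0.3,-0.014,-0.5,0],[-1,0.3,-0.3,-0.5,0],[-1,0.3,-0.3,-0.5,0]]]'

```text
time_s: 37.0
tcp_pos: [0.4366, 0.0169, 0.0491]
eef_rot: [179.9, 0.2, 176.1]
contact_force: [-0.3, -0.5, -0.2]
gripper_width: 0.0003
gripper_force: 0.0
```

```bash
python3 - <<'E'
from h import *
s=r.get_state();print(s["contact_force"],s["tcp_pos"],s["eef_rot"][2]); print(edge2()); print(edge2((232,332),62,5))
g=capture("top").max(2).astype(int)
for row in (172,176): print(g[row,222:234],g[row,322:334])
E
```

```text
[-0.29819761 -0.45879985 -0.24177757] [0.43658969 0.01686456 0.04911664] 176.14681348220472
{'theta': np.float64(1.89), 'rel': np.float64(-2.31), 'n': 30, 'N': 48, 'yr': (np.float64(-0.159), np.float64(0.079)), 'xmid': np.float64(0.5687), 'face_mm': [np.float64(-16.8), np.float64(-20.4), np.float64(-24.0)]}
{'theta': np.float64(1.63), 'rel': np.float64(-2.57), 'n': 25, 'N': 48, 'yr': (np.float64(-0.159), np.float64(0.079)), 'xmid': np.float64(0.5683), 'face_mm': [np.float64(-16.8), np.float64(-20.8), np.float64(-24.9)]}
[79 82 80 82 77 66 45 34 36 36 31 38] [ 60  60  56  57  63  96 142 178 186 189 189 187]
[100  98  92  84  81  71  46  36  38  37  33  34] [ 59  59  58  57  59  79 131 175 186 187 187 187]
```

drive_tool --increments '[[[-1,-0.2,-1,0,-0.0444],[-1,-0.2,-1,0,-0.0444],[-1,-0.2,-1,0,-0.0444],[-1,-0.2,-1,0,-0.0444]]]'

```text
time_s: 37.65
tcp_pos: [0.452, -0.1043, 0.047]
eef_rot: [-180.0, -0.0, -168.0]
contact_force: [-0.1, -0.5, -0.8]
gripper_width: 0.0006
gripper_force: 0.0
```

drive_tool --increments '[[[-1,-0.067,-0.3,0,0],[-1,-0.067,-0.3,0.1,0],[-1,-0.067,-0.3,0.35,0],[-1,-0.067,-0.3,0.47,0],[-1,-0.067,-0.3,0.5,0]]]'

```text
time_s: 38.28
tcp_pos: [0.4666, -0.1366, -0.0135]
eef_rot: [180.0, -0.1, -167.8]
contact_force: [0.3, -0.2, 0.7]
gripper_width: 0.0002
gripper_force: 0.0
```

drive_tool --increments '[[[-1,-0.0165,-0.0023,0,0],[-1,-0.033,-0.0046,0,0],[-1,-0.05,-0.007,0,0],[-1,-0.058,-0.008,0,0]]]'

```text
time_s: 38.78
tcp_pos: [0.4748, -0.1369, -0.0123]
eef_rot: [-180.0, 0.0, -167.8]
contact_force: [0.4, 0.8, -0.0]
gripper_width: 0.0
gripper_force: 0.0
```

drive_tool --increments '[[[-1,-0.008,-0.001,0,0],[-1,-0.0165,-0.0023,0,0],[-1,-0.025,-0.0035,0,0]]]'

```text
time_s: 39.15
tcp_pos: [0.4773, -0.1367, -0.0127]
eef_rot: [180.0, -0.0, -167.8]
contact_force: [-0.6, -0.3, 1.1]
gripper_width: 0.0005
gripper_force: 0.7
```

drive_tool --increments '[[[-1,-0.008,-0.001,0,0],[-1,-0.0165,-0.0023,0,0],[-1,-0.025,-0.0035,0,0]]]'

```text
time_s: 39.52
tcp_pos: [0.4773, -0.1367, -0.0134]
eef_rot: [179.9, -0.3, -167.9]
contact_force: [-8.6, -0.1, 3.2]
gripper_width: 0.0003
gripper_force: 4.2
```

drive_tool --increments '[[[-1,-0.008,-0.001,0,0],[-1,-0.0165,-0.0023,0,0]]]'

```text
time_s: 39.78
tcp_pos: [0.4778, -0.1368, -0.0138]
eef_rot: [179.9, -0.4, -167.9]
contact_force: [-10.2, -1.1, 2.6]
gripper_width: 0.0006
gripper_force: 5.1
```

drive_tool --increments '[[[-1,-0.008,-0.001,0,0],[-1,-0.0165,-0.0023,0,0]]]'

```text
time_s: 40.02
tcp_pos: [0.4795, -0.1369, -0.0139]
eef_rot: [179.9, -0.5, -167.9]
contact_force: [-10.9, -2.9, 3.0]
gripper_width: 0.0006
gripper_force: 5.2
```

drive_tool --increments '[[[-1,-0.008,-0.001,-0.002,0],[-1,-0.0165,-0.0023,-0.004,0]]]'

```text
time_s: 40.28
tcp_pos: [0.4819, -0.1367, -0.0135]
eef_rot: [179.9, -0.4, -167.9]
contact_force: [-8.1, -3.4, -1.5]
gripper_width: 0.0002
gripper_force: 4.2
```

drive_tool --increments '[[[-1,-0.008,-0.001,0,0],[-1,-0.0165,-0.0023,0,0]]]'

```text
time_s: 40.52
tcp_pos: [0.4831, -0.1367, -0.0136]
eef_rot: [179.9, -0.5, -167.9]
contact_force: [-11.0, -3.7, 3.6]
gripper_width: 0.0004
gripper_force: 5.6
```

drive_tool --increments '[[[-1,0.1,0.014,0,0],[-1,0.1,0.014,-0.1,0],[-1,0.5,0.014,-0.5,0],[-1,0.5,0.014,-0.5,0],[-1,0.5,0.014,-0.5,0]]]'

```text
time_s: 41.15
tcp_pos: [0.4309, -0.1467, 0.0492]
eef_rot: [-180.0, 0.2, -167.8]
contact_force: [-0.2, 0.7, -0.2]
gripper_width: 0.0008
gripper_force: 0.0
```

```bash
python3 - <<'E'
from h import *
s=r.get_state();print(s["contact_force"],s["tcp_pos"],s["eef_rot"][2])
for a in (66,62,70): print(edge2(th=a))
print(edge2((256,308)))
im=capture("top");g=im.max(2).astype(int);cv2.imwrite("pics/t10.png",im[:,:,::-1])
for c in range(236,330,8): print(c,g[158:180,c])
E
```

```text
[-0.24006418  0.70835065 -0.22345143] [ 0.43089488 -0.14672     0.04917141] -167.80330345940655
{'theta': np.float64(4.78), 'rel': np.float64(0.58), 'n': 33, 'N': 50, 'yr': (np.float64(-0.144), np.float64(0.079)), 'xmid': np.float64(0.5709), 'face_mm': [np.float64(-19.2), np.float64(-18.3), np.float64(-17.4)]}
{'theta': np.float64(4.92), 'rel': np.float64(0.72), 'n': 34, 'N': 50, 'yr': (np.float64(-0.144), np.float64(0.079)), 'xmid': np.float64(0.5703), 'face_mm': [np.float64(-20.0), np.float64(-18.9), np.float64(-17.8)]}
{'theta': np.float64(4.63), 'rel': np.float64(0.43), 'n': 31, 'N': 50, 'yr': (np.float64(-0.144), np.float64(0.079)), 'xmid': np.float64(0.5714), 'face_mm': [np.float64(-18.4), np.float64(-17.7), np.float64(-17.1)]}
{'theta': np.float64(4.94), 'rel': np.float64(0.74), 'n': 23, 'N': 26, 'yr': (np.float64(-0.107), np.float64(0.017)), 'xmid': np.float64(0.5709), 'face_mm': [np.float64(-19.5), np.float64(-18.3), np.float64(-17.2)]}
236 [116 152 168 172 172 164 123  87  72  71  60  56  57  56  59  58  60  61
  60  61  60  61]
244 [101 101 102 100 100  80  54  39  30  27  33  33  36  35  39  36  40  38
  38  37  37  36]
252 [102 101 103  99  84  63  61  70  61  44  40  38  33  39  37  38  37  36
  38  38  37  36]
260 [101 101  98  87  66  59  71  71  50  35  36  38  38  40  35  42  35  36
  34  39  36  40]
268 [99 99 90 70 60 70 76 52 40 38 38 40 40 34 38 38 36 36 35 38 39 38]
276 [99 95 77 62 67 73 55 39 36 35 40 38 40 36 38 40 39 38 40 41 38 38]
284 [96 78 62 63 70 55 41 38 41 39 39 37 38 40 39 39 39 38 35 35 38 38]
292 [81 62 60 73 60 40 39 38 39 40 40 39 39 39 34 38 38 39 36 37 38 39]
300 [62 58 63 58 43 38 36 38 40 34 39 40 39 41 35 40 43 51 51 45 40 39]
308 [45 33 27 30 38 39 36 38 41 39 38 39 38 38 47 54 60 60 60 60 59 60]
316 [65 69 49 39 37 39 38 38 39 39 38 42 39 40 39 41 40 39 40 33 36 33]
324 [71 57 41 39 37 37 41 38 37 40 40 41 38 40 38 39 38 41 35 39 40 39]
```

drive_tool --increments '[[[-1,-0.275,0.88,0,0.0444],[-1,-0.275,0.88,0,0.0444],[-1,-0.275,0.88,0,0.0444],[-1,-0.275,0.88,0,0.0444]]]'

```text
time_s: 41.9
tcp_pos: [0.4391, -0.0365, 0.0472]
eef_rot: [-180.0, -0.1, 176.3]
contact_force: [-0.2, 0.1, -0.5]
gripper_width: 0.0006
gripper_force: 0.0
```

drive_tool --increments '[[[-1,-0.086,0.72,0,0],[-1,-0.086,0.72,0.1,0],[-1,-0.086,0.72,0.35,0],[-1,-0.086,0.72,0.47,0],[-1,-0.086,0.72,0.5,0]]]'

```text
time_s: 42.52
tcp_pos: [0.4546, 0.0472, -0.0134]
eef_rot: [-179.9, -0.1, 176.1]
contact_force: [0.4, -0.4, 0.5]
gripper_width: 0.0003
gripper_force: 0.0
```

drive_tool --increments '[[[-1,-0.0165,0.0023,0,0],[-1,-0.033,0.0046,0,0],[-1,-0.05,0.007,0,0],[-1,-0.058,0.008,0,0]]]'

```text
time_s: 43.02
tcp_pos: [0.4628, 0.0495, -0.0118]
eef_rot: [180.0, 0.0, 176.2]
contact_force: [-0.8, 0.5, 0.6]
gripper_width: 0.0005
gripper_force: 0.0
```

drive_tool --increments '[[[-1,-0.008,0.001,0,0],[-1,-0.0165,0.0023,0,0],[-1,-0.025,0.0035,0,0]]]'

```text
time_s: 43.4
tcp_pos: [0.4654, 0.0496, -0.0122]
eef_rot: [180.0, -0.0, 176.2]
contact_force: [-0.4, -0.6, 0.5]
gripper_width: 0.0004
gripper_force: 0.0
```

drive_tool --increments '[[[-1,-0.008,0.001,0,0],[-1,-0.0165,0.0023,0,0],[-1,-0.025,0.0035,0,0]]]'

```text
time_s: 43.78
tcp_pos: [0.4682, 0.0497, -0.0123]
eef_rot: [-180.0, -0.0, 176.2]
contact_force: [-1.4, 1.1, 0.7]
gripper_width: 0.0007
gripper_force: 1.1
```

drive_tool --increments '[[[-1,-0.008,0.001,0,0],[-1,-0.0165,0.0023,0,0]]]'

```text
time_s: 44.02
tcp_pos: [0.4684, 0.0491, -0.0128]
eef_rot: [-179.9, -0.2, 176.2]
contact_force: [-7.2, -0.2, 1.3]
gripper_width: 0.0004
gripper_force: 3.8
```

drive_tool --increments '[[[-1,-0.008,0.001,0,0]]]'

```text
time_s: 44.15
tcp_pos: [0.4684, 0.0487, -0.013]
eef_rot: [-179.9, -0.3, 176.1]
contact_force: [-9.9, 1.3, 2.5]
gripper_width: 0.0003
gripper_force: 4.9
```

drive_tool --increments '[[[-1,-0.008,0.001,0,0]]]'

```text
time_s: 44.28
tcp_pos: [0.4683, 0.0484, -0.0133]
eef_rot: [-179.8, -0.4, 176.1]
contact_force: [-11.9, 1.8, 2.9]
gripper_width: 0.0003
gripper_force: 5.9
```

drive_tool --increments '[[[-1,-0.008,0.001,0,0]]]'

```text
time_s: 44.4
tcp_pos: [0.4692, 0.0485, -0.0133]
eef_rot: [-179.8, -0.4, 176.1]
contact_force: [-10.6, 2.3, 2.2]
gripper_width: 0.0006
gripper_force: 5.6
```

drive_tool --increments '[[[-1,-0.008,0.001,0,0]]]'

```text
time_s: 44.52
tcp_pos: [0.4702, 0.0486, -0.0134]
eef_rot: [-179.8, -0.4, 176.1]
contact_force: [-11.5, 2.0, 1.5]
gripper_width: 0.0006
gripper_force: 5.6
```

Now I'll back off, lift, move clear to the right and rear, and check.

drive_tool --increments '[[[-1,0.1,-0.014,0,0],[-1,0.1,-0.014,-0.1,0],[-1,0.3,-0.014,-0.7,0],[-1,0.3,-0.5,-1,0],[-1,0.3,-0.5,-1,0]]]'

```text
time_s: 45.15
tcp_pos: [0.436, -0.0078, 0.1117]
eef_rot: [179.8, 0.4, 176.2]
contact_force: [0.3, -0.3, -0.6]
gripper_width: 0.0008
gripper_force: 0.0
```

drive_tool --increments '[[[-1,0,-1,-0.4,0],[-1,0,-1,-0.4,0],[-1,0,-1,-0.4,0]]]'

```text
time_s: 45.52
tcp_pos: [0.4271, -0.1299, 0.1577]
eef_rot: [180.0, 0.2, 175.9]
contact_force: [0.4, 0.7, -1.1]
gripper_width: 0.0002
gripper_force: 0.0
```

drive_tool --increments '[[[-1,0,-1,0,0],[-1,0,-1,0,0],[-1,0,-1,0,0]]]'

```text
time_s: 45.9
tcp_pos: [0.4179, -0.2494, 0.1552]
eef_rot: [-180.0, -0.1, 175.9]
contact_force: [-0.1, 0.9, -0.6]
gripper_width: 0.0002
gripper_force: 0.0
```

drive_tool --increments '[[[-1,0.3,-1,0,0],[-1,0.3,-1,0,0],[-1,0.3,-1,0,0]]]'

```text
time_s: 46.28
tcp_pos: [0.3734, -0.3661, 0.1551]
eef_rot: [180.0, -0.1, 175.9]
contact_force: [-1.2, -0.3, -0.7]
gripper_width: 0.0002
gripper_force: 0.0
```

```bash
python3 - <<'E'
from h import *
s=r.get_state();print(s["contact_force"],s["tcp_pos"],s["time_s"])
for a in (66,70): print(edge2(th=a))
show("top","fin",(170,130,370,240))
g=capture("top").max(2).astype(int)
for row in (172,178): print(g[row,222:234],g[row,322:334])
E
```

```text
[-1.23492479 -0.27964825 -0.69583158] [ 0.37336792 -0.36613804  0.15514517] 46.275
{'theta': np.float64(4.57), 'rel': np.float64(0.37), 'n': 15, 'N': 49, 'yr': (np.float64(-0.154), np.float64(0.079)), 'xmid': np.float64(0.5739), 'face_mm': [np.float64(-15.9), np.float64(-15.3), np.float64(-14.8)]}
{'theta': np.float64(4.57), 'rel': np.float64(0.37), 'n': 14, 'N': 49, 'yr': (np.float64(-0.16), np.float64(0.079)), 'xmid': np.float64(0.5735), 'face_mm': [np.float64(-16.3), np.float64(-15.7), np.float64(-15.1)]}
[159 160 160 156 142 105  69  57  58  58  57  56] [ 35  34  36  32  39  58  85 102 107 107 107 107]
[183 174 163 159 155 133  90  62  59  59  59  61] [ 38  36  38  37  36  45  65  91 104 108 109 106]
```

View pics/fin.png

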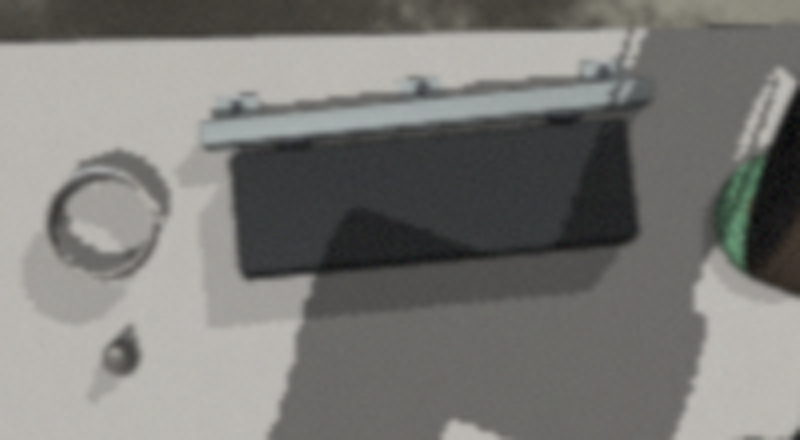

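The slab lies parallel to the fence at crop (232–636, 120–278) with both buffers at (292,147) and (563,120) nearly hidden. The cutter and tip are unmoved. I'll do one cross-check with the near edge.

```bash
python3 - <<'E'
from h import *
g=capture("top").max(2).astype(float);P=[]
for c in range(236,324,2):
    for row in range(210,175,-1):
        if (g[row-4:row+1,c]<66).all(): a,b=g[row+1,c],g[row,c];P.append((c,row+(66-b)/max(a-b,1)));break
w=cast("top",np.array(P),.05)[:,:2]
k=np.ones(len(w),bool)
for _ in range(5): p=np.polyfit(w[k,1],w[k,0],1);k=abs(w[:,0]-np.polyval(p,w[:,1]))<.002
t=np.radians(FT);f=np.array([np.cos(t),np.sin(t)]);n=np.array([-f[1],f[0]])
for yf in(.09,0,-.09):
    o=F0+n*yf;print(yf,((p[0]*o[1]+p[1]-o[0])/(f[0]-p[0]*f[1])).round(4))
print(k.sum(),len(w),np.degrees(np.arctan(-p[0])))
e=cast("top",full([[232,156],[243,277],[626,120],[636,238]]),.05)[:,:2]-F0;print(np.c_[e@f,e@n].round(4))
E
```

```text
0.09 -0.1023
0 -0.1029
-0.09 -0.1035
37 44 3.843173013961194
[[-0.02    0.1294]
 [-0.0985  0.1297]
 [-0.0217 -0.1265]
 [-0.0988 -0.1236]]
```

The pad force rose from its 4.5 N sliding level to about 5.6 N over the last 4 mm of each side's push. With the measured faces near −18 mm, both buffers should be pressed in about 3–4 mm. Lateral offset is about 2 mm and the angle about 0.4°, so I'm handing in.

```bash
python3 -c "
from plant import job
print(job.close_job())"
```

```text
the job is handed in; nothing more can be done
None
```

I walked the slab up to the fence and handed the job in at about 46 s. It sits square to within about 0.4° and centred within about 2 mm, with both buffers pressed in an estimated 3–4 mm. The close-out gave no verdict. One early push briefly read about 15 N along x (about 18 N including the vertical part) when the fingertip caught the slab's top edge; after that, every push read at or below about 12–13 N.

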